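Level the weighing stand and set the paint can on it

TASK

The small weighing stand on the mixing bench sits crooked: turn its two leaning wing knobs until its square plate is level both ways, and let go of them. Only then take the small metal can from the bench and stand it upright on the round pad in the middle of the level plate; leave the plate level, and do not disturb the big tin, the loose lid or the scraper.

Things in the scene. Friction and masses are not known exactly. Their poses are not given: they have to be found in the camera images.
- plate_top (a point): Centre of the top of the square aluminium plate, 190 x 190 x 8 mm, about 126 mm above the bench; a flush black pad 90 mm across marks it. z: plate normal; x to the stand's rear, away from the knobs; y to its left. It pivots at its centre: the left knob tips it about y, the right one about x. Starts tipped 2.5 to 10 deg; the knob angles at level differ each time.
- left_wing (a point): Grip point of the left wing knob: black bar 66 mm long (point x), 16 thick (y), 36 deep (z), on a 40 mm hub. Point on the axis, 14 mm under the bar's outer face. z points out along the spindle, leaning 32 deg outwards; axes turn with the knob. Stays. Clockwise (looking down on it) raises the plate's front edge: 0.04 rad of plate per rad. It is 106 mm above the bench.
- right_wing (a point): Grip point of the right wing knob: black bar 66 mm long (point x), 16 thick (y), 36 deep (z), on a 40 mm hub. Point on the axis, 14 mm under the bar's outer face. z points out along the spindle, leaning 32 deg outwards; axes turn with the knob. Stays. Clockwise (looking down on it) raises the plate's right edge: 0.04 rad of plate per rad. Mirrors the left; rides on the cradle.
- stand: The grey cast base of the stand, fixed to the bench, about 240 x 280 mm. Origin on the bench under the plate's centre; x points to its rear, y to its left (its yaw varies).
- can: Small plain metal can, closed, 58 mm across and 95 mm tall, about 0.35 kg, standing on the bench. Origin at the centre of its underside, z up its axis.
- tin: Big white paint tin, 108 mm across, 132 mm tall; bystander. Origin at the centre of its underside.
- lid: Loose round metal tin lid lying flat, 104 mm across, 11 mm high; bystander. Origin at the centre of its underside.
- scraper: Scraper lying on the bench, 200 mm long, along its x axis, handle to -x; bystander.

How it is judged:
By the outcome, as a careful person would: the job done as asked, in the order asked, and still so for the second after the job is handed in, with the robot touching nothing.
It also fails if it takes over 72 s, if anything falls off the work surface, if the arm or the gripper's body presses on something with over 40 N, if the wrist force passes 120 N, or if a joint passes its speed limit or range.

ROBOT

A 7-joint arm with a two-finger parallel gripper is mounted at the origin on the work surface. World frame = base frame: x ahead of the robot, y to its left, z up, the work surface at z = 0. Lengths are in m, angles in rad, forces in N, time in s.
With the tool pointing down it reaches from about 0.425 to 0.875 m from the base axis. Payload 4.7 kg.
Tool frame: the origin (TCP) lies midway between the tips of the shut fingers; the grasp point (between the pads) lies 19 mm behind it; z points along the fingers, y is the direction in which the jaws open and shut (so a half turn about z gives the same grasp; the last joint's range is limited). The gripper opens to 87 mm and grips with 3 to 60 N. Pads are 19 mm wide; open, the fingers measure 117 mm over their backs; the gripper's body (75 mm by 190 mm) begins 51 mm behind the grasp point.
Start: joints at [1.129, 0.321, -0.07, 1.45, 0.023, 1.371, -0.057], TCP at [0.286, -0.584, 0.223] pointing down, gripper open.
Joint ranges: [-2.86, 2.86], [-0.3, 2.09], [-1.38, 1.24], [0.06, 2.45], [-1.56, 4.7], [0.09, 2.05], [-2.69, 2.69]. Speed limits (rad/s): [2.57, 2.57, 3.14, 3.14, 3.14, 3.14, 3.14].

INTERFACE

Orientations are given as a 3x3 rotation matrix whose columns are the frame's x, y, z axes.
In Python, from rig import manip gives the robot as it stands.
- The arm moves only by the tool move_arm, never from a script. Its argument "series" is a list of rows, each a list of 6 numbers: the shift along the tool's x, y, z in mm, then the turn, a rotation vector about the tool's x, y, z in degrees. In form: [[x, y, z, wx, wy, wz], ...]. A call has 1 to 8 rows; each row is the pose to reach, as a shift and turn from the pose measured when the call began, along the tool's axes at that moment; what a row does not reach only later rows make up. A row lasts 1/12 s, in which the tool goes at most 41.7 mm and 7.16 degrees, less where a joint would pass 70% of its speed; a pose out of reach is approached as far as the arm can. A call with a gripper value outside its range is refused whole. "fingers" is the closure in counts, from 0 (fully open) to 255 (shut), set as the call begins (left out, the last holds). The fingers move at their own pace and stop on an object; "grip_force" is the grip in N (left out, the last holds). Time passes only in rows, so rows that repeat a pose let the fingers close. It gives the time, the measured TCP pose, the force and the opening at its end, in the units of the state.
- manip.read_state(): the state, without advancing time (a new reading comes with each control period).
- manip.capture(name): name is "side" or "top"; returns a dict with "image" (480x640x3 uint8, red, green, blue), "fx", "fy", "cx", "cy" (pixels), "k1" (the pictures are not rectified: a ray, as slopes to the right and down, at radius r is drawn at 1 + k1 r^2 times it, then the intrinsics apply), "origin" and "rotation" of the camera in the world. Camera axes: x right, y up, looking along -z (the intrinsics and any distortion apply to the point x, -y, -z); pixel columns grow to the right and rows downward; lengths in m; the calibration is good to about 2 mm. A picture is of the moment at which its call begins. There is no depth.
- manip.job_done(): hands the job in, once; it reports no verdict.
The state is a dict: "t": time; "joint_positions": joint angles; "joint_vel": joint speeds; "tau": joint torques, N m; "ee_pos": TCP position; "tool_rot": TCP orientation; "contact_force": force on the tool from outside, world axes, zero at the start; "torque": the same for the moment, N m; "opening": finger opening in m.
Only numpy, scipy, OpenCV 4.12 (cv2) and the standard library are available. Lean on these libraries where they do the work, as an engineer would, in place of code of your own. Each camera call takes 0.05 s, during which the arm holds its last target.

## Working session

There is one attempt and no reset: what is moved stays moved. The work goes in short steps, Python scripts to look and compute and a tool call to move; the robot and the scene stay as the last step left them, time stands still between calls to the robot, and variables do not carry over. Pictures are saved under pics/ and viewed, and the job is handed in when it is done.

Besides the shell and the picture viewer there is one more tool, called after "Emit:" by a JSON object that holds its "fn" and its "kwargs". move_arm: Moves the arm, as the interface text tells. Its arguments: {"type":"object","properties":{"series":{"type":"array"},"fingers":{"type":"number"},"grip_force":{"type":"number"}},"required":["series"]}

```bash
ls; mkdir -p pics; python3 - <<'E'
from rig import manip
import cv2
s=manip.read_state();print(s)
for n in("side","top"):
    c=manip.capture(n);cv2.imwrite(f"pics/{n}0.png",c["image"][:,:,::-1]);print({k:v for k,v in c.items() if k!="image"})
E
```

```text
pics
{'t': 0.0, 'joint_positions': array([ 1.12910206,  0.32183802, -0.07003039,  1.45167686,  0.02261907,
        1.37077689, -0.05689488]), 'joint_vel': array([-0.00044521,  0.00217462,  0.0004578 , -0.0019442 , -0.00065258,
       -0.00031948,  0.00043322]), 'tau': array([ 3.82304770e-04, -4.91292250e+01, -4.04002592e-01, -3.12534928e+01,
       -6.42914884e-02,  4.38415934e-02,  1.69747864e-04]), 'ee_pos': array([ 0.28579178, -0.58319081,  0.2214504 ]), 'tool_rot': array([[ 8.97916926e-01,  4.40163916e-01, -9.59674525e-04],
       [ 4.40164942e-01, -8.97915410e-01,  1.65534861e-03],
       [-1.33081818e-04, -1.90878062e-03, -9.99998169e-01]]), 'contact_force': array([0.0955312 , 0.33979359, 0.30464608]), 'torque': array([ 0.00102999, -0.02835122,  0.00503024]), 'opening': 0.08722873730147246}
{'fx': 582.378548895317, 'fy': 582.378548895317, 'cx': 318.5892088252164, 'cy': 238.79492813237277, 'k1': -0.18564826148003205, 'origin': array([0.2577031 , 0.97761558, 1.18177908]), 'rotation': array([[-0.94128237,  0.25065667, -0.22618298],
       [-0.33758832, -0.68953308,  0.64076381],
       [ 0.00465108,  0.67949641,  0.73366409]])}
{'fx': 592.1095820334567, 'fy': 592.1095820334567, 'cx': 318.4498605269831, 'cy': 245.67047888205295, 'k1': -0.1886727239618455, 'origin': array([0.37261581, 0.0339725 , 1.42786182]), 'rotation': array([[-0.02028396,  0.98546765, -0.16864779],
       [-0.99950651, -0.02403428, -0.02022589],
       [-0.02398529,  0.1681543 ,  0.98546884]])}
```

View pics/side0.png

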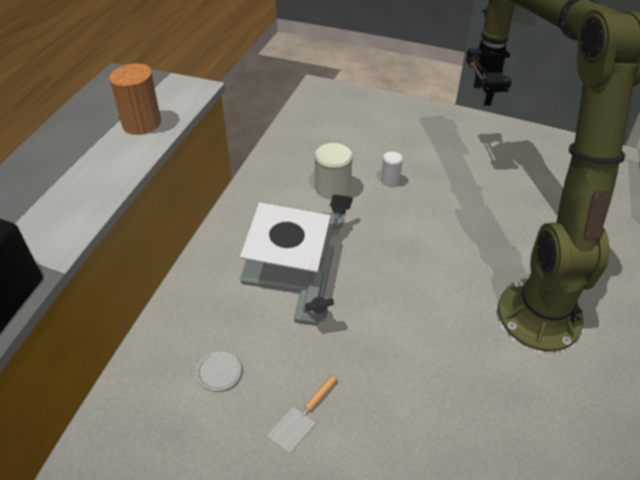

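View pics/top0.png

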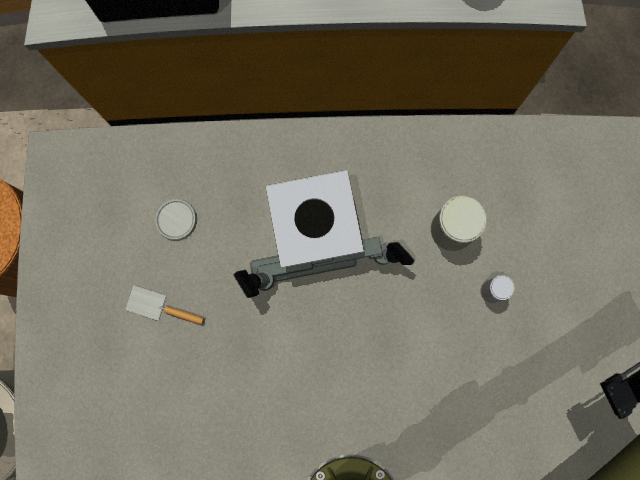

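```bash
cat > h.py <<'E'
import numpy as np, cv2
from rig import manip
from scipy.optimize import least_squares
CAM={}
def cap(n,save=None):
    c=manip.capture(n)
    if save: cv2.imwrite(f"pics/{save}.png",c["image"][:,:,::-1])
    return c
def proj(c,P):
    P=np.atleast_2d(P); q=(P-c["origin"])@c["rotation"]
    u=q[:,0]/-q[:,2]; v=-q[:,1]/-q[:,2]; f=1+c["k1"]*(u*u+v*v)
    return np.c_[c["cx"]+c["fx"]*u*f, c["cy"]+c["fy"]*v*f]
def ray(c,p):
    K=np.array([[c["fx"],0,c["cx"]],[0,c["fy"],c["cy"]],[0,0,1]])
    u=cv2.undistortPoints(np.array([[p]],float),K,np.array([c["k1"],0,0,0.]))[0,0]
    d=c["rotation"]@np.array([u[0],-u[1],-1]); return c["origin"],d/np.linalg.norm(d)
def atz(c,p,z):
    o,d=ray(c,p); return o+d*(z-o[2])/d[2]
def tri(c1,p1,c2,p2):
    f=lambda X:np.r_[proj(c1,X)[0]-p1,proj(c2,X)[0]-p2]
    r=least_squares(f,[.6,0,.1]); return r.x,np.abs(r.fun).max()
def crop(c,x0,y0,w,h,s,name):
    im=c["image"][y0:y0+h,x0:x0+w,::-1]
    cv2.imwrite(f"pics/{name}.png",cv2.resize(im,None,fx=s,fy=s,interpolation=cv2.INTER_CUBIC))
E
python3 - <<'E'
import cv2
for n,(x,y,w,h) in dict(side=(225,180,140,150),top=(225,160,200,150)).items():
    im=cv2.imread(f"pics/{n}0.png")[y:y+h,x:x+w]
    cv2.imwrite(f"pics/{n}0z.png",cv2.resize(im,None,fx=4,fy=4,interpolation=cv2.INTER_CUBIC))
E
```

```text
(no output)
```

View pics/side0z.png

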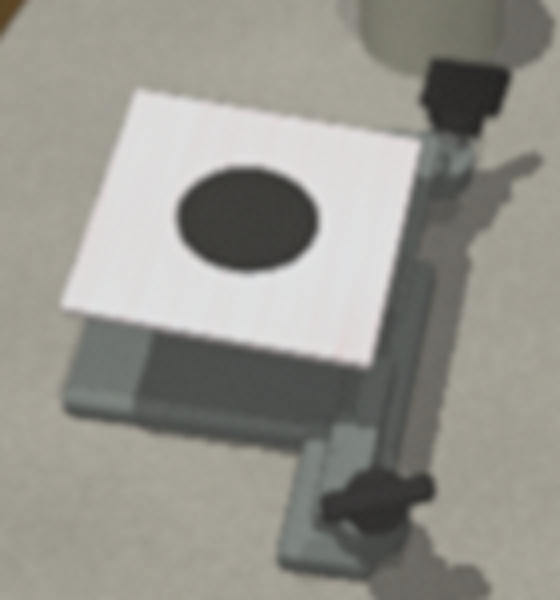

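View pics/top0z.png

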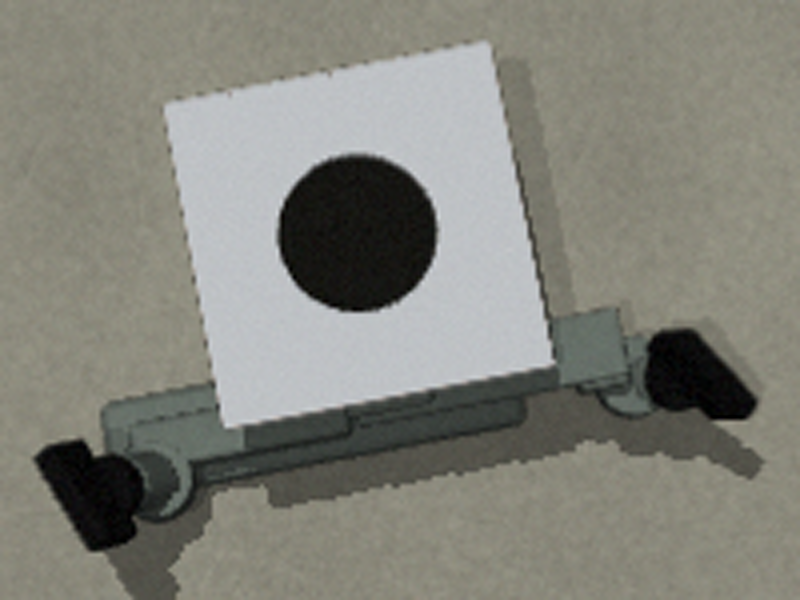

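```bash
cat >> h.py <<'E'
from scipy.spatial.transform import Rotation as Ro
def corners(c,roi):
    x0,y0,w,h=roi
    im=c["image"][y0:y0+h,x0:x0+w].astype(float)
    g=cv2.cvtColor(c["image"],cv2.COLOR_RGB2GRAY)[y0:y0+h,x0:x0+w]
    big=cv2.resize(g,None,fx=4,fy=4,interpolation=cv2.INTER_CUBIC)
    sat=None
    pl=np.percentile(big,95); bg=np.median(big[big<pl-25]) if (big<pl-25).any() else 150
    bg=max(bg,140)
    _,m=cv2.threshold(big,(pl+bg)/2 if pl-bg>20 else pl-15,255,cv2.THRESH_BINARY)
    cs,_=cv2.findContours(m,cv2.RETR_EXTERNAL,cv2.CHAIN_APPROX_NONE)
    k=max(cs,key=cv2.contourArea); hull=cv2.convexHull(k)
    q=None
    for e in np.linspace(.01,.2,60):
        a=cv2.approxPolyDP(hull,e*cv2.arcLength(hull,True),True)
        if len(a)==4: q=a[:,0].astype(float);break
    pts=k[:,0].astype(float); L=[]
    for i in range(4):
        A,B=q[i],q[(i+1)%4]; d=(B-A)/np.linalg.norm(B-A); n=np.array([-d[1],d[0]])
        t=(pts-A)@d/np.linalg.norm(B-A); s=pts[(t>.08)&(t<.92)&(abs((pts-A)@n)<6)]
        vx,vy,x,y=cv2.fitLine(s.astype(np.float32),cv2.DIST_HUBER,0,.01,.01).ravel()
        L.append(np.cross([x,y,1],[x+vx,y+vy,1]))
    out=[]
    for i in range(4):
        p=np.cross(L[i-1],L[i]); out.append((p[:2]/p[2]+.5)/4-.5+[x0,y0])
    return np.array(out),m
def plate(ct,cs,roit=(250,160,130,120),rois=(225,190,115,90),verbose=True):
    pt,mt=corners(ct,roit); ps,ms=corners(cs,rois)
    cv2.imwrite("pics/mt.png",mt);cv2.imwrite("pics/ms.png",ms)
    b=.095; C=np.array([[b,b,0],[b,-b,0],[-b,-b,0],[-b,b,0]])
    def pose(v): return Ro.from_euler('ZYX',v[3:]).as_matrix(),v[:3]
    def match(p,c,v):
        R,t=pose(v); q=proj(c,C@R.T+t)
        return p[[np.argmin(((p-a)**2).sum(1)) for a in q]]
    v=np.array([.68,.02,.126,.2,0,0])
    for _ in range(3):
        A,B=match(pt,ct,v),match(ps,cs,v)
        # camera offset nuisance: shift in px of side cam
        f=lambda w:np.r_[(proj(ct,C@pose(w)[0].T+w[:3])-A).ravel(),(proj(cs,C@pose(w)[0].T+w[:3])-B-w[6:8]).ravel(),w[6:8]*.3,(w[2]-.126)*500]
        r=least_squares(f,np.r_[v,0,0]); v=r.x[:6]
    if verbose: print("top",A.round(1).tolist(),"side",B.round(1).tolist()); print("res",r.fun.round(2))
    print("centre",v[:3].round(4),"yaw,ty,tx deg",np.degrees(v[3:]).round(2),"sideoff",r.x[6:].round(2))
    X=np.array([tri(ct,a,cs,bb)[0] for a,bb in zip(A,B)])
    if verbose: print("tri",X.round(4).tolist())
    return v
E
python3 - <<'E'
from h import *
ct=cap("top");cs=cap("side")
plate(ct,cs)
E
```

```text
Traceback (most recent call last):
  File "h.py", line 64, in plate
    r=least_squares(f,np.r_[v,0,0]); v=r.x[:6]
  File "h.py", line 63, in <lambda>
    f=lambda w:np.r_[(proj(ct,C@pose(w)[0].T+w[:3])-A).ravel(),(proj(cs,C@pose(w)[0].T+w[:3])-B-w[6:8]).ravel(),w[6:8]*.3,(w[2]-.126)*500]
                                ~~~~^^^
  File "h.py", line 55, in pose
    def pose(v): return Ro.from_euler('ZYX',v[3:]).as_matrix(),v[:3]
                        ~~~~~~~~~~~~~^^^^^^^^^^^^^
  File "scipy/spatial/transform/_rotation.pyx", line 1428, in scipy.spatial.transform._rotation.Rotation.from_euler
  File "scipy/spatial/transform/_rotation.pyx", line 541, in scipy.spatial.transform._rotation._format_angles
ValueError: Expected `angles` to be at most 2-dimensional with width equal to number of axes specified, got (5,) for shape
```

```bash
sed -i "s/v\[3:\]).as_m/v[3:6]).as_m/" h.py
python3 - <<'E'
from h import *
ct=cap("top");cs=cap("side")
v=plate(ct,cs)
for a,b,n in [((501,288),(392,157),'can top'),((463,219),(333,156),'tin'),((176,220),(220,370),'lid')]:
    print(n,tri(ct,a,cs,b))
ims=np.hstack([cv2.resize(cv2.imread("pics/mt.png"),(400,370)),cv2.resize(cv2.imread("pics/ms.png"),(400,370))]);cv2.imwrite("pics/m.png",ims)
E
```

```text
top [[265.5, 185.7], [346.5, 170.0], [362.7, 250.5], [280.6, 266.4]] side [[239.6, 256.1], [258.8, 201.9], [329.4, 214.7], [316.5, 270.4]]
res [-0.52 -0.64  0.46 -0.59  0.73  0.43 -0.62  0.56 -0.47  0.07 -0.42  0.19
  0.52 -0.19  0.49  0.    0.44  0.21 -0.35]
centre [0.6598 0.0699 0.1253] yaw,ty,tx deg [ 9.61 -3.57 -0.1 ] sideoff [1.45 0.72]
tri [[0.7379, 0.1786, 0.1318], [0.7685, -0.0064, 0.1352], [0.5845, -0.0376, 0.1217], [0.5536, 0.1467, 0.1186]]
can top (array([ 0.49509193, -0.35271435,  0.09713119]), np.float64(1.5669685335197983))
tin (array([ 0.6519164, -0.2685183,  0.1205578]), np.float64(1.1444998289294972))
lid (array([0.6913272 , 0.41750779, 0.0091497 ]), np.float64(0.9128020077823464))
```

View pics/m.png

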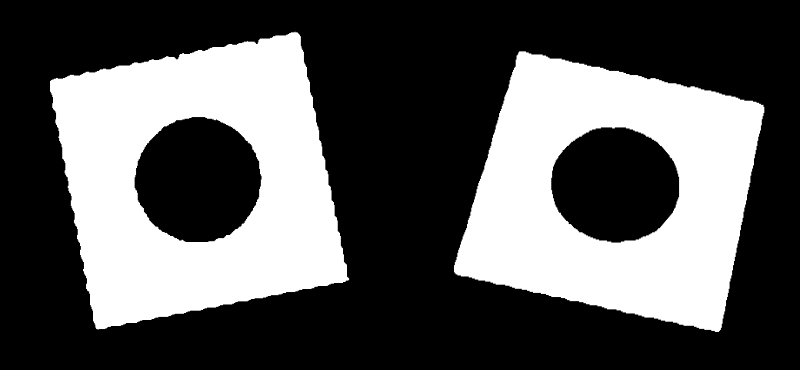

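```bash
python3 - <<'E'
import cv2,numpy as np
im=cv2.imread("pics/side0.png")[195:280,232:340]
a=cv2.resize(im,None,fx=7,fy=7,interpolation=cv2.INTER_NEAREST)
cv2.imwrite("pics/sz.png",a)
g=cv2.imread("pics/side0.png",0); t=cv2.imread("pics/top0.png",0)
print(g[252:272,280]); print(g[200:214,290]);print(g[240,308:340]);print(g[235,236:256])
print(t[168:186,310]);print(t[252:268,320]);print(t[220,264:282]);print(t[220,346:366])
E
```

```text
[221 221 221 221 222 221 221 221 221 221 222 213 173 121  87  77  77  77
  79  80]
[162 161 161 162 161 160 160 174 202 219 221 220 220 219]
[221 221 222 222 222 222 222 222 222 221 221 223 222 222 223 210 167 114
  89  88  87  88  99 105 106 104 104 104 106 106 107 107]
[160 159 160 159 159 158 158 159 158 160 170 193 212 220 220 220 221 221
 221 220]
[136 136 129 131 136 131 131 132 107 170 191 191 194 190 192 194 190 193]
[192 194 191 190 191 192 191 171  90  64  56  49  61  45  60  65]
[138 133 136 140 141 144 138 131 193 193 194 193 193 195 191 192 190 194]
[194 193 191 192 191 192 191 192 193 193 189 160  67 110 118 121 120 116
 115 116]
```

View pics/sz.png

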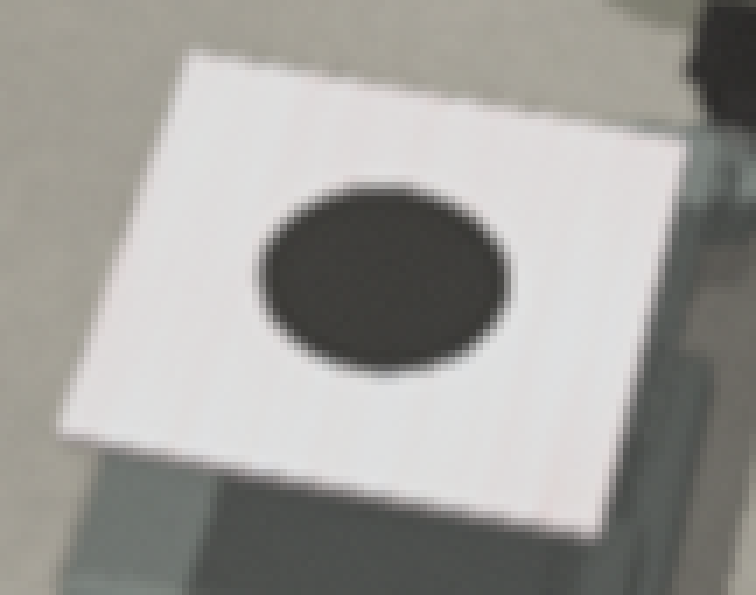

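```bash
cat >> h.py <<'E'
def refine(c,q):
    g=cv2.cvtColor(c["image"],cv2.COLOR_RGB2GRAY).astype(np.float32); ctr=q.mean(0); L=[];s=np.arange(-4,4.01,.1)
    for i in range(4):
        A,B=q[i],q[(i+1)%4]; d=(B-A)/np.linalg.norm(B-A); n=np.array([-d[1],d[0]])
        if (A+B)@n/2<ctr@n: n=-n
        P=[]
        for t in np.linspace(.06,.94,150):
            o=A+t*(B-A); xy=(o+s[:,None]*n).astype(np.float32)
            pr=cv2.remap(g,xy[:,0].copy(),xy[:,1].copy(),cv2.INTER_LINEAR).ravel()
            inn=np.median(pr[:15]); out=pr[(s>.8)&(s<2.8)].min() if True else 0
            k=np.where(pr<(inn+out)/2)[0]
            if len(k): P.append(o+s[k[0]]*n)
        P=np.array(P,np.float32)
        vx,vy,x,y=cv2.fitLine(P,cv2.DIST_HUBER,0,.01,.01).ravel()
        L.append(np.cross([x,y,1],[x+vx,y+vy,1]))
    return np.array([(lambda p:p[:2]/p[2])(np.cross(L[i-1],L[i])) for i in range(4)])
_c0=corners
def corners(c,roi):
    q,m=_c0(c,roi); q=refine(c,q); return refine(c,q),m
E
python3 - <<'E'
from h import *
ct=cap("top");cs=cap("side")
v=plate(ct,cs)
np.save("v0.npy",v)
E
```

```text
top [[265.3, 185.4], [346.8, 169.6], [363.3, 251.0], [280.4, 267.0]] side [[239.2, 256.5], [258.7, 201.7], [330.1, 214.8], [317.1, 271.7]]
res [-0.21 -0.19  0.29 -0.35  0.19  0.15 -0.31  0.23  0.13  0.14 -0.14 -0.03
  0.11  0.05  0.03 -0.14  0.44  0.07 -0.13]
centre [0.6592 0.0698 0.1257] yaw,ty,tx deg [ 9.59 -4.33 -1.11] sideoff [1.47 0.22]
tri [[0.7387, 0.1793, 0.1307], [0.7692, -0.0071, 0.1351], [0.5834, -0.039, 0.1206], [0.5523, 0.1473, 0.1151]]
```

```bash
cat >> h.py <<'E'
from scipy.optimize import differential_evolution, minimize
def axis(side,yaw,ty=0):
    s=1 if side=='left' else -1; a=np.radians(32)
    z=np.array([0,s*np.sin(a),np.cos(a)])
    if side=='right': z=Ro.from_euler('y',ty).apply(z)
    return Ro.from_euler('z',yaw).apply(z)
def frame(z,phi,yaw):
    # phi=0: x axis perpendicular to axis, as near as can be to stand x
    x=np.array([np.cos(yaw),np.sin(yaw),0]); x-=z*(x@z); x/=np.linalg.norm(x)
    y=np.cross(z,x); xx=np.cos(phi)*x+np.sin(phi)*y
    return np.c_[xx,np.cross(z,xx),z]
S=4
def silh(c,roi,p,R,hub):
    x0,y0,w,h=roi; m=np.zeros((h*S,w*S),np.uint8)
    def fill(P):
        q=(proj(c,P@R.T+p)-[x0,y0]+.5)*S-.5
        cv2.fillConvexPoly(m,cv2.convexHull(np.round(q*8).astype(np.int32)),255,shift=3)
    fill(np.array([[a*.033,b*.008,d] for a in(-1,1) for b in(-1,1) for d in(-.022,.014)]))
    t=np.linspace(0,2*np.pi,24); fill(np.array([[.02*np.cos(k),.02*np.sin(k),d] for k in t for d in(-.022-hub,-.022)]))
    return cv2.resize(m,(w,h),interpolation=cv2.INTER_AREA).astype(float)/255
def dark(c,roi,lo=25,hi=75):
    x0,y0,w,h=roi; g=cv2.cvtColor(c["image"],cv2.COLOR_RGB2GRAY)[y0:y0+h,x0:x0+w].astype(float)
    return np.clip((hi-g)/(hi-lo),0,1)
ROI=dict(left=((228,262,45,42),(296,290,45,35)),right=((380,235,40,35),(325,188,32,32)))
def knob(side,ct,cs,v,z=None,guess=None,off=(0,0),roi=None,name=None,lohi=((25,60),(45,90))):
    rt,rs=roi or ROI[side]; ax=axis(side,v[3],v[4]); dt,ds=dark(ct,rt,*lohi[0]),dark(cs,rs,*lohi[1])
    cs=dict(cs); cs["cx"]-=off[0]; cs["cy"]-=off[1]
    def f(w):
        R=frame(ax,w[3],v[3]); e=0
        for c,r,d in((ct,rt,dt),(cs,rs,ds)):
            e+=np.abs(silh(c,r,w[:3],R,w[4])-d).sum()/d.sum()
        return e
    g=guess
    zb=(.104,.108) if side=='left' else (.08,.13)
    b=[(g[0]-.03,g[0]+.03),(g[1]-.03,g[1]+.03),zb,(-np.pi/2,np.pi/2),(.0,.02)]
    r=differential_evolution(f,b,seed=1,maxiter=60,popsize=12,tol=1e-6)
    w=r.x; R=frame(ax,w[3],v[3])
    if name:
        o=[]
        for c,rr,d in((ct,rt,dt),(cs,rs,ds)):
            m=silh(c,rr,w[:3],R,w[4]); im=c["image"][rr[1]:rr[1]+rr[3],rr[0]:rr[0]+rr[2]].astype(float)
            o+= [cv2.resize(np.hstack([im[:,:,::-1],np.dstack([d*255,m*255,d*0])]).astype(np.uint8),(700,280),interpolation=cv2.INTER_NEAREST)]
        cv2.imwrite(f"pics/{name}.png",np.vstack(o))
    print(side,"p",w[:3].round(4),"phi deg",np.degrees(w[3]).round(1),"hub",w[4].round(3),"err",round(r.fun,3))
    return w
E
python3 - <<'E'
from h import *
ct=cap("top");cs=cap("side"); v=np.load("v0.npy")
print(atz(ct,(246,284),.106),atz(ct,(400,253),.106), tri(ct,(246,284),cs,(318,306)),tri(ct,(400,253),cs,(341,203)))
gl=atz(ct,(246,284),.106);gr=atz(ct,(400,253),.106)
wl=knob('left',ct,cs,v,guess=gl,off=(1.47,.22),name="kl")
wr=knob('right',ct,cs,v,guess=gr,off=(1.47,.22),name="kr")
np.save("wl.npy",wl);np.save("wr.npy",wr)
yaw=v[3];o=v[:3]
for w in(wl,wr): print("in stand frame",Ro.from_euler('z',-yaw).apply(w[:3]-[o[0],o[1],0]))
E
```

```text
[0.5151375  0.22628501 0.106     ] [ 0.57752478 -0.12296064  0.106     ] (array([0.51926018, 0.22822604, 0.09635625]), np.float64(1.3449792723655491)) (array([ 0.58157729, -0.12518353,  0.08614931]), np.float64(0.4905900171229405))
left p [0.5184 0.2274 0.104 ] phi deg 27.8 hub 0.008 err 0.753
right p [ 0.579  -0.1246  0.0935] phi deg 56.3 hub 0.006 err 0.411
in stand frame [-0.11260253  0.17890121  0.10400679]
in stand frame [-0.11144116 -0.17828326  0.09349554]
```

```bash
python3 -c "
import cv2,numpy as np
cv2.imwrite('pics/k.png',cv2.resize(np.hstack([cv2.imread('pics/kl.png'),cv2.imread('pics/kr.png')]),(800,400)))"
```

```text
(no output)
```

View pics/k.png

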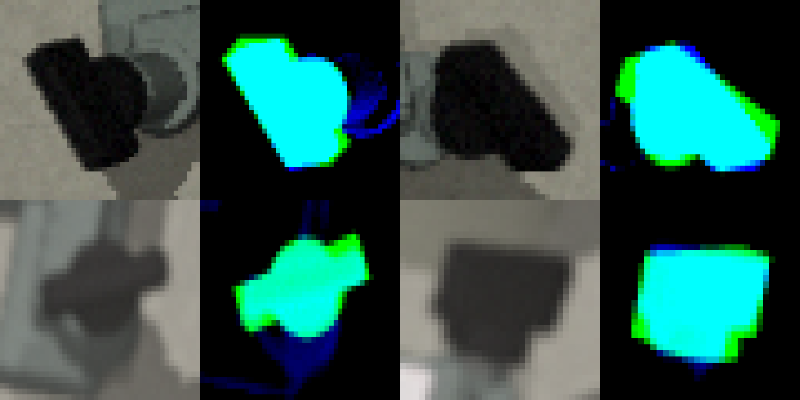

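```bash
cat >> h.py <<'E'
def rows(p,R,s=None):
    s=s or manip.read_state(); T=s["tool_rot"]
    sh=T.T@(np.asarray(p)-s["ee_pos"])*1000; rv=np.degrees(Ro.from_matrix(T.T@R).as_rotvec())
    print("row",sh.round(1).tolist(),rv.round(1).tolist(),"| ee",s["ee_pos"].round(4),"t",round(s["t"],2),"F",s["contact_force"].round(1),"op",round(s["opening"],4))
def toolR(K,sg=1):
    y=sg*K[:,1]; z=-K[:,2]; return np.c_[np.cross(y,z),y,z]
E
python3 - <<'E'
from h import *
v=np.load("v0.npy");wl=np.load("wl.npy");wr=np.load("wr.npy")
K=frame(axis('left',v[3]),wl[3],v[3]); R=toolR(K); p=np.r_[wl[:2],.106]; 
np.savez("left.npz",p=p,R=R); print(R.round(3)); zt=R[:,2]
rows(p-zt*(.15-.019),R)
rows([.45,-.1,.40],R)
# right tool box vs tin
s=manip.read_state()
E
python3 -c "
import cv2
a=cv2.imread('pics/top0.png')[340:440,540:640];b=cv2.imread('pics/side0.png')[20:120,440:540]
import numpy as np
cv2.imwrite('pics/g.png',cv2.resize(np.hstack([a,b]),(800,400),interpolation=cv2.INTER_CUBIC))"
```

```text
[[-0.806 -0.585  0.088]
 [-0.538  0.662 -0.523]
 [ 0.247 -0.469 -0.848]]
row [585.3, -692.6, 5.4] [-17.7, 43.4, 162.5] | ee [ 0.2861 -0.5836  0.2225] t 0.5 F [-0.8 -0.1  0.4] op 0.0868
row [360.1, -362.1, -177.5] [-17.7, 43.4, 162.5] | ee [ 0.2861 -0.5836  0.2225] t 0.5 F [-0.8 -0.1  0.4] op 0.0868
```

View pics/g.png

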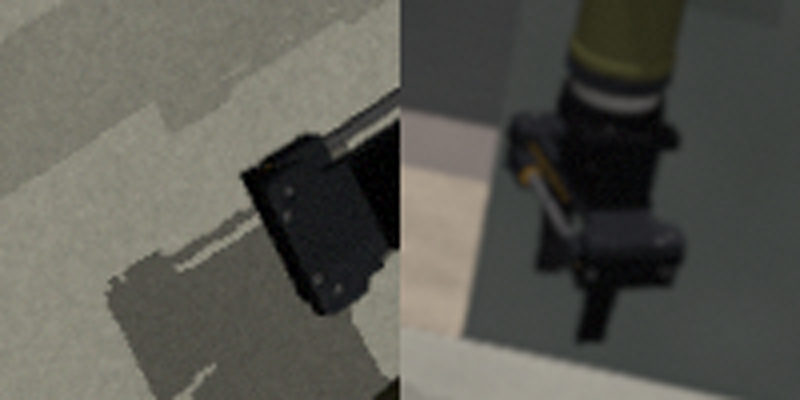

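```bash
python3 - <<'E'
from h import *
def down(az): a=np.radians(az); y=np.array([np.cos(a),np.sin(a),0]); z=np.array([0,0,-1.]); return np.c_[np.cross(y,z),y,z]
rows([.45,-.30,.40],down(-64+57)); rows([.50,.05,.40],down(50))
E
```

```text
row [272.0, -182.5, -177.5] [-0.0, 0.0, -56.9] | ee [ 0.2861 -0.5836  0.2225] t 0.5 F [-0.8 -0.1  0.4] op 0.0868
row [471.0, -474.8, -177.5] [-0.0, 0.0, -113.9] | ee [ 0.2861 -0.5836  0.2225] t 0.5 F [-0.8 -0.1  0.4] op 0.0868
```

Emit:
{"fn": "move_arm", "kwargs": {"series": [[10,-10,-40,0,0,-7],[40,-30,-80,0,0,-14],[75,-50,-110,0,0,-21],[110,-75,-140,0,0,-28],[150,-100,-165,0,0,-35],[190,-130,-177,0,0,-42],[230,-155,-177,0,0,-49],[270,-180,-177,0,0,-56]], "fingers": 110, "grip_force": 20}}

```text
t: 1.17
ee_pos: [0.419, -0.3537, 0.3953]
tool_rot: [[0.132, 0.991, 0.002], [0.991, -0.132, -0.003], [-0.002, 0.003, -1.0]]
contact_force: [1.0, 0.4, -0.6]
opening: 0.051
```

```bash
cat >> h.py <<'E'
def down(az): a=np.radians(az); y=np.array([np.cos(a),np.sin(a),0]); z=np.array([0,0,-1.]); return np.c_[np.cross(y,z),y,z]
E
python3 - <<'E'
from h import *
rows([.52,.08,.40],down(50)); print(manip.read_state()["joint_positions"].round(2))
E
```

```text
row [443.2, 42.9, -5.6] [0.1, 0.2, -57.6] | ee [ 0.419  -0.3537  0.3953] t 1.17 F [ 1.   0.4 -0.6] op 0.051
[ 0.95  0.09 -0.32  1.39  0.03  1.66  0.5 ]
```

Emit:
{"fn": "move_arm", "kwargs": {"series": [[60,6,-2,0,0,-8],[120,12,-4,0,0,-15],[175,18,-5,0,0,-22],[230,24,-5,0,0,-29],[285,30,-5,0,0,-36],[335,35,-5,0,0,-43],[385,40,-5,0,0,-50],[440,43,-5,0,0,-57]]}}

```text
t: 1.83
ee_pos: [0.4959, -0.0289, 0.3998]
tool_rot: [[-0.763, 0.646, 0.003], [0.646, 0.763, -0.003], [-0.005, -0.0, -1.0]]
contact_force: [0.4, -0.1, 0.3]
opening: 0.0498
```

```bash
python3 - <<'E'
from h import *
d=np.load("left.npz");p,R=d["p"],d["R"]
rows(p-R[:,2]*(.15-.019),R);rows([.52,.18,.35],R); print(manip.read_state()["joint_positions"].round(2))
E
```

```text
row [202.4, 255.0, 181.6] [33.7, -6.4, -75.6] | ee [ 0.4959 -0.0289  0.3998] t 1.83 F [ 0.4 -0.1  0.3] op 0.0498
row [116.8, 175.0, 49.2] [33.7, -6.4, -75.6] | ee [ 0.4959 -0.0289  0.3998] t 1.83 F [ 0.4 -0.1  0.3] op 0.0498
[ 0.65 -0.02 -0.63  1.48 -0.01  1.67  0.89]
```

Emit:
{"fn": "move_arm", "kwargs": {"series": [[20,30,5,3,-1,-7],[40,60,10,6,-1,-13],[60,90,20,9,-2,-20],[80,115,25,12,-2,-26],[95,145,35,15,-3,-33],[110,165,45,18,-3,-40],[117,175,49,21,-4,-46],[117,175,49,23,-4,-52]]}}

```text
t: 2.5
ee_pos: [0.5187, 0.1845, 0.348]
tool_rot: [[-0.973, -0.23, -0.024], [-0.204, 0.9, -0.385], [0.11, -0.37, -0.923]]
contact_force: [-1.2, -0.1, 0.5]
opening: 0.0494
```

```bash
python3 - <<'E'
from h import *
d=np.load("left.npz");p,R=d["p"],d["R"]
rows(p-R[:,2]*(.15-.019),R); print(manip.read_state()["joint_positions"].round(2))
E
```

```text
row [-25.5, 151.4, 78.2] [10.9, -2.1, -22.9] | ee [0.5187 0.1845 0.348 ] t 2.5 F [-1.2 -0.1  0.5] op 0.0494
[ 0.11  0.36 -0.95  1.35  0.56  1.88  1.04]
```

Emit:
{"fn": "move_arm", "kwargs": {"series": [[-5,35,15,3,0,-6],[-10,70,35,6,-1,-12],[-18,105,55,9,-2,-18],[-25,135,70,11,-2,-23],[-25,151,78,11,-2,-23],[-25,151,78,11,-2,-23]]}}

```text
t: 3.0
ee_pos: [0.5033, 0.2982, 0.2129]
tool_rot: [[-0.799, -0.595, 0.085], [-0.543, 0.655, -0.525], [0.257, -0.466, -0.847]]
contact_force: [0.5, 0.5, 0.0]
opening: 0.0493
```

```bash
python3 - <<'E'
from h import *
d=np.load("left.npz");p,R=d["p"],d["R"]
rows(p-R[:,2]*(.15-.019),R); s=manip.read_state();print(s["joint_positions"].round(2))
ct=cap("top");cs=cap("side")
T=s["tool_rot"];e=s["ee_pos"]
for c,n in((ct,"top"),(cs,"side")):
    print(n,proj(c,np.array([e,e+T@[0,.025,0],e-T@[0,.025,0],e-T@[0,0,.07]])).round(1).tolist())
crop(ct,200,200,160,120,4,"ht");crop(cs,260,180,160,150,4,"hs")
E
```

```text
row [-0.5, -5.5, -2.0] [-0.0, -0.2, 0.7] | ee [0.5033 0.2982 0.2129] t 3.0 F [0.5 0.5 0. ] op 0.0493
[-0.19  0.61 -0.96  1.42  0.8   1.84  1.08]
top [[204.5, 284.9], [198.0, 292.7], [211.1, 277.0], [180.1, 285.1]]
side [[315.5, 300.8], [319.6, 312.2], [311.5, 289.5], [312.0, 297.7]]
```

View pics/ht.png

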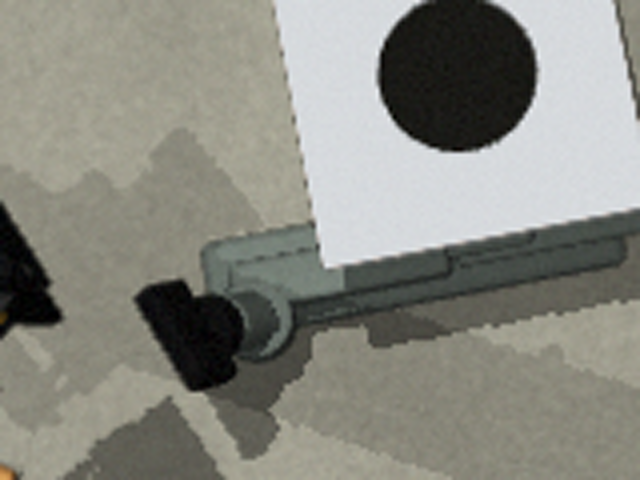

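View pics/hs.png

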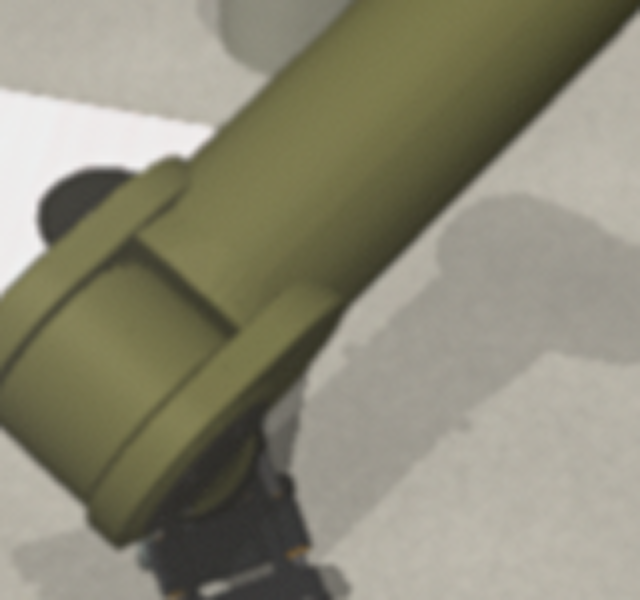

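```bash
python3 - <<'E'
from h import *
ct=cap("top");s=manip.read_state();T=s["tool_rot"];e=s["ee_pos"]
h=s["opening"]/2
P=[e+T@[x,y,z] for y in(h,-h) for x in (-.0095,.0095) for z in (0,-.03)]
q=proj(ct,np.array(P)); im=ct["image"][220:340,130:290,::-1].copy()
im=np.clip(im.astype(float)*1.8,0,255).astype(np.uint8)
im=cv2.resize(im,None,fx=5,fy=5,interpolation=cv2.INTER_CUBIC)
for a in q: cv2.circle(im,tuple(int(k) for k in ((a-[130,220]+.5)*5)),3,(0,0,255),-1)
cv2.imwrite("pics/ht2.png",im)
E
```

```text
(no output)
```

View pics/ht2.png

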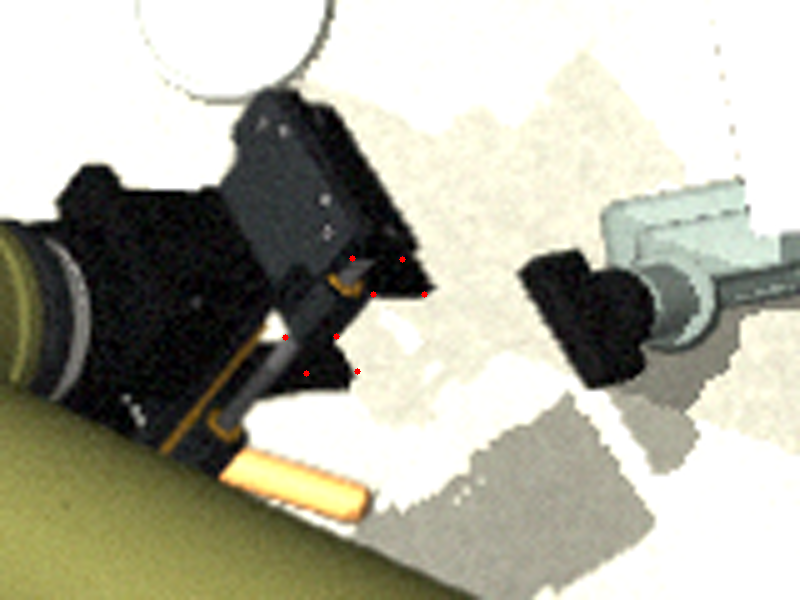

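Emit:
{"fn": "move_arm", "kwargs": {"series": [[0,-5,20,0,0,0.7],[0,-5.5,50,0,0,0.7],[0,-5.5,80,0,0,0.7],[0,-5.5,88,0,0,0.7],[0,-5.5,88,0,0,0.7]]}}

```text
t: 3.57
ee_pos: [0.5194, 0.2413, 0.1468]
tool_rot: [[-0.816, -0.571, 0.085], [-0.523, 0.67, -0.527], [0.244, -0.475, -0.846]]
contact_force: [-0.2, 0.0, 1.4]
opening: 0.0496
```

```bash
cat >> h.py <<'E'
def view(name,cam="top",roi=(190,230,130,98),sc=6,g=2.2):
    ct=cap(cam);s=manip.read_state();T=s["tool_rot"];e=s["ee_pos"];h=s["opening"]/2
    P=[e+T@[x,y,z] for y in(h,-h) for x in (-.0095,.0095) for z in (0,-.03)]
    x0,y0,w,hh=roi
    q=proj(ct,np.array(P)); im=ct["image"][y0:y0+hh,x0:x0+w,::-1]
    im=np.clip(im.astype(float)*g,0,255).astype(np.uint8)
    im=cv2.resize(im,None,fx=sc,fy=sc,interpolation=cv2.INTER_CUBIC)
    for a in q: cv2.circle(im,tuple(int(k) for k in ((a-[x0,y0]+.5)*sc)),3,(0,0,255),-1)
    cv2.imwrite(f"pics/{name}.png",im)
E
python3 - <<'E'
from h import *
d=np.load("left.npz");p,R=d["p"],d["R"]
rows(p+R[:,2]*.019,R); view("ht3")
E
```

```text
row [-1.9, 10.8, 60.8] [-0.1, -0.3, -1.0] | ee [0.5194 0.2413 0.1468] t 3.57 F [-0.2  0.   1.4] op 0.0496
```

View pics/ht3.png

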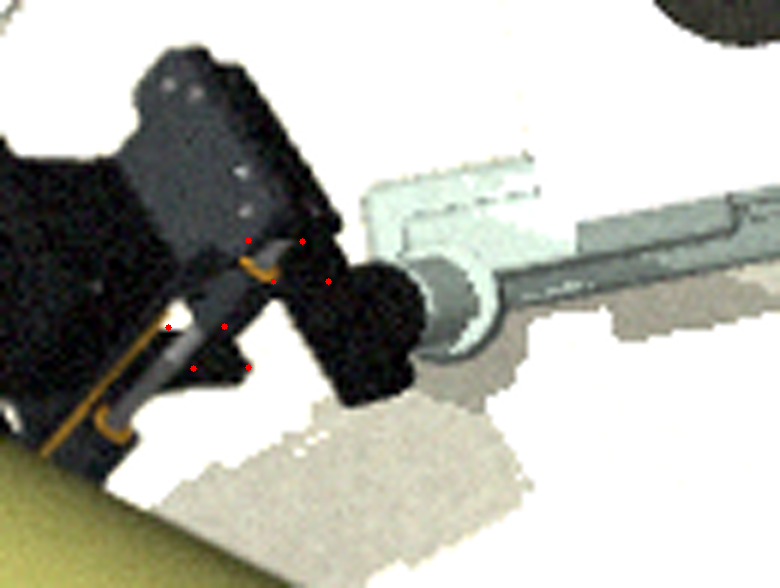

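Emit:
{"fn": "move_arm", "kwargs": {"series": [[-2,10.8,0,0,0,-1],[-2,10.8,0,0,0,-1],[-2,10.8,0,0,0,-1]]}}

```text
t: 3.87
ee_pos: [0.5144, 0.254, 0.1436]
tool_rot: [[-0.804, -0.587, 0.089], [-0.54, 0.66, -0.523], [0.248, -0.469, -0.848]]
contact_force: [0.3, -0.1, 0.1]
opening: 0.0496
```

```bash
python3 - <<'E'
from h import *
d=np.load("left.npz");p,R=d["p"],d["R"]
rows(p+R[:,2]*.019,R); view("ht4")
E
```

```text
row [1.9, -2.3, 65.1] [-0.1, 0.0, 0.2] | ee [0.5144 0.254  0.1436] t 3.87 F [ 0.3 -0.1  0.1] op 0.0496
```

View pics/ht4.png

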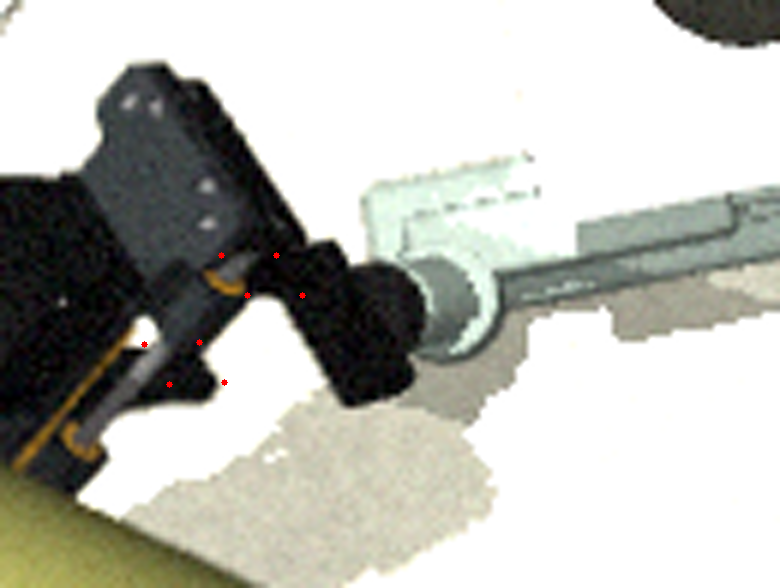

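Emit:
{"fn": "move_arm", "kwargs": {"series": [[1.9,-2.3,15,0,0,0],[1.9,-2.3,35,0,0,0],[1.9,-2.3,50,0,0,0],[1.9,-2.3,59,0,0,0],[1.9,-2.3,63,0,0,0],[1.9,-2.3,63,0,0,0]]}}

```text
t: 4.42
ee_pos: [0.5198, 0.2168, 0.0906]
tool_rot: [[-0.805, -0.587, 0.087], [-0.538, 0.66, -0.525], [0.25, -0.469, -0.847]]
contact_force: [-0.5, 0.1, 0.1]
opening: 0.0492
```

```bash
python3 - <<'E'
from h import *
d=np.load("left.npz");p,R=d["p"],d["R"]
rows(p+R[:,2]*.019,R); view("ht5")
E
```

```text
row [-0.7, 0.7, 0.3] [-0.1, -0.1, 0.2] | ee [0.5198 0.2168 0.0906] t 4.42 F [-0.5  0.1  0.1] op 0.0492
```

View pics/ht5.png

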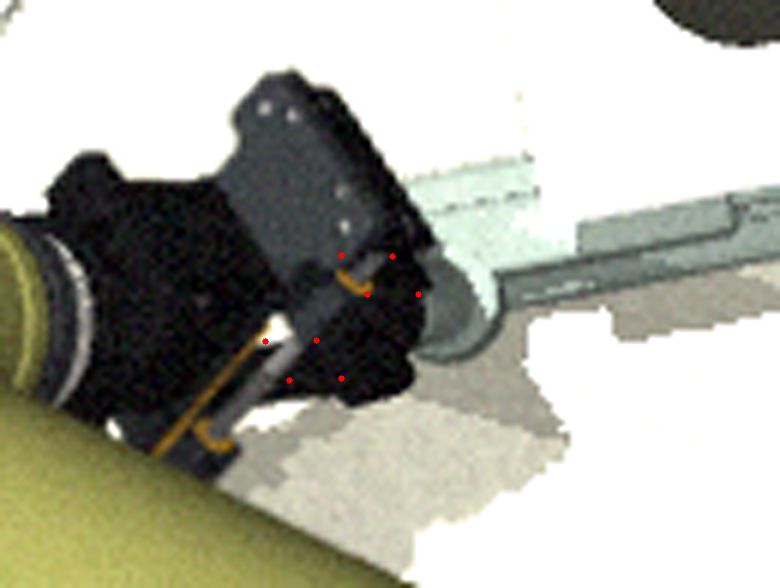

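Emit:
{"fn": "move_arm", "kwargs": {"series": [[-0.5,0.5,0,0,0,0],[-0.5,0.5,0,0,0,0],[-0.5,0.5,0,0,0,0],[-0.5,0.5,0,0,0,0],[-0.5,0.5,0,0,0,0],[-0.5,0.5,0,0,0,0]], "fingers": 255, "grip_force": 20}}

```text
t: 4.97
ee_pos: [0.5192, 0.2197, 0.0906]
tool_rot: [[-0.804, -0.588, 0.088], [-0.54, 0.661, -0.521], [0.249, -0.466, -0.849]]
contact_force: [0.3, 0.3, -2.1]
opening: 0.0175
```

```bash
python3 - <<'E'
from h import *
d=np.load("left.npz");p,R=d["p"],d["R"]
rows(p+R[:,2]*.019,R); s=manip.read_state();print(s["tool_rot"].T@s["contact_force"],s["tool_rot"].T@s["torque"],s["joint_positions"].round(2))
E
```

```text
row [0.3, -1.7, 1.8] [0.1, 0.0, 0.2] | ee [0.5192 0.2197 0.0906] t 4.97 F [ 0.3  0.3 -2.1] op 0.0175
[-0.92937278  0.95256638  1.66267011] [-0.1929214  -0.7315014   0.18657452] [-0.06  0.63 -0.92  1.65  0.86  1.6   1.04]
```

Emit:
{"fn": "move_arm", "kwargs": {"series": [[0,0,0,0,0,5],[0,0,0,0,0,11],[0,0,0,0,0,17],[0,0,0,0,0,23],[0,0,0,0,0,28],[0,0,0,0,0,30],[0,0,0,0,0,30]]}}

```text
t: 5.55
ee_pos: [0.5189, 0.2199, 0.0905]
tool_rot: [[-0.99, -0.107, 0.087], [-0.137, 0.842, -0.521], [-0.018, -0.528, -0.849]]
contact_force: [-0.7, -0.7, -0.5]
opening: 0.0158
```

```bash
python3 - <<'E'
from h import *
d=np.load("left.npz");p,R=d["p"],d["R"]
rows(p+R[:,2]*.019,R); s=manip.read_state();print(s["tool_rot"].T@s["contact_force"],s["tool_rot"].T@s["torque"],s["joint_positions"].round(2))
ct=cap("top","t6");cs=cap("side","s6")
plate(ct,cs)
E
```

```text
row [-0.7, -1.8, 1.9] [0.1, -0.0, -29.8] | ee [0.5189 0.2199 0.0905] t 5.55 F [-0.7 -0.7 -0.5] op 0.0158
[ 0.81721103 -0.25769714  0.7739682 ] [-1.0883703   0.02128002  0.09039025] [-0.11  0.6  -0.84  1.66  0.81  1.57  0.54]
top [[265.3, 185.5], [346.8, 169.7], [363.4, 250.9], [280.3, 267.0]] side [[239.3, 256.8], [258.4, 201.9], [334.2, 214.8], [334.2, 214.8]]
res [ -2.01   0.98  -7.72   6.97   2.42  -2.49   7.22  -4.02   6.69 -15.57
   3.65   8.05  -1.54 -11.32  -9.07  19.87  -0.91   3.44   2.97]
centre [0.6587 0.0677 0.1319] yaw,ty,tx deg [17.09 10.14 22.68] sideoff [-3.02 11.47]
tri [[0.7387, 0.1792, 0.1296], [0.7697, -0.0071, 0.134], [0.5787, -0.0397, 0.1234], [0.5238, 0.131, 0.301]]
```

Emit:
{"fn": "move_arm", "kwargs": {"series": [[0,-0.5,0.5,0,0,6],[0,-0.5,0.5,0,0,12],[0,-0.5,0.5,0,0,18],[0,-0.5,0.5,0,0,24],[0,-0.5,0.5,0,0,30],[0,-0.5,0.5,0,0,36],[0,-0.5,0.5,0,0,40],[0,-0.5,0.5,0,0,40]]}}

```text
t: 6.32
ee_pos: [0.519, 0.22, 0.0906]
tool_rot: [[-0.828, 0.553, 0.088], [0.435, 0.735, -0.52], [-0.353, -0.392, -0.85]]
contact_force: [-1.4, -0.4, 0.9]
opening: 0.0175
```

```bash
python3 - <<'E'
from h import *
d=np.load("left.npz");p,R=d["p"],d["R"]
rows(p+R[:,2]*.019,R); s=manip.read_state();print(s["tool_rot"].T@s["contact_force"],s["tool_rot"].T@s["torque"],s["joint_positions"].round(2))
ct=cap("top","t7");cs=cap("side","s7")
crop(cs,225,180,140,150,4,"s7z")
E
```

```text
row [-1.7, -1.1, 2.0] [0.2, 0.0, -69.7] | ee [0.519  0.22   0.0906] t 6.32 F [-1.4 -0.4  0.9] op 0.0175
[ 0.67787061 -1.46168895 -0.71570081] [-1.06759876  0.71443529  0.07223711] [-0.18  0.56 -0.73  1.66  0.76  1.53 -0.12]
```

View pics/s7z.png

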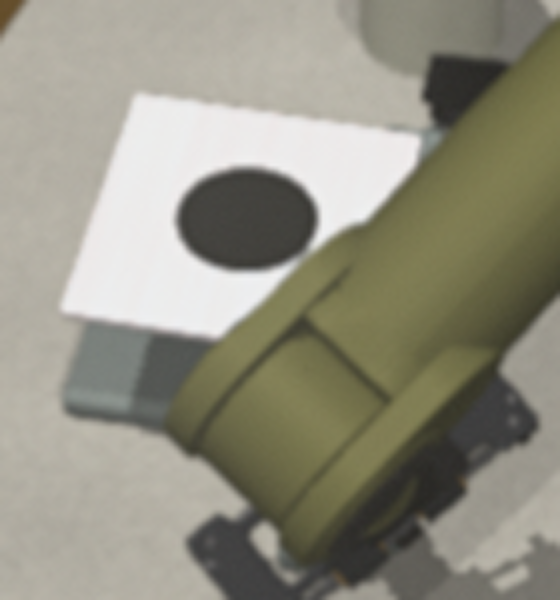

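Emit:
{"fn": "move_arm", "kwargs": {"series": [[0,0,0,0,0,6],[0,0,0,0,0,12],[0,0,0,0,0,18],[0,0,0,0,0,24],[0,0,0,0,0,30],[0,0,0,0,0,35],[0,0,0,0,0,38],[0,0,0,0,0,38]]}}

```text
t: 7.08
ee_pos: [0.5191, 0.22, 0.0907]
tool_rot: [[-0.316, 0.945, 0.089], [0.794, 0.315, -0.52], [-0.519, -0.094, -0.849]]
contact_force: [-1.4, -0.4, 1.0]
opening: 0.0184
```

Emit:
{"fn": "move_arm", "kwargs": {"series": [[0,0,0,0,0,0],[0,0,0,0,0,0],[0,0,0,0,0,0],[0,0,-5,0,0,0],[0,0,-30,0,0,0],[0,0,-65,0,0,0],[0,0,-100,0,0,0],[0,0,-135,0,0,0]], "fingers": 110}}

```text
t: 7.75
ee_pos: [0.5068, 0.2906, 0.2069]
tool_rot: [[-0.317, 0.944, 0.088], [0.794, 0.315, -0.521], [-0.519, -0.095, -0.849]]
contact_force: [0.8, 0.9, 0.4]
opening: 0.0487
```

```bash
python3 - <<'E'
from h import *
s=manip.read_state();print(s["ee_pos"],s["joint_positions"].round(2))
ct=cap("top","t8");cs=cap("side","s8")
crop(cs,225,180,140,150,4,"s8z");crop(ct,200,150,210,160,3.5,"t8z")
E
```

```text
[0.5068474  0.29059136 0.20692314] [-0.35  0.5  -0.67  1.45  0.67  1.74 -0.71]
```

View pics/s8z.png

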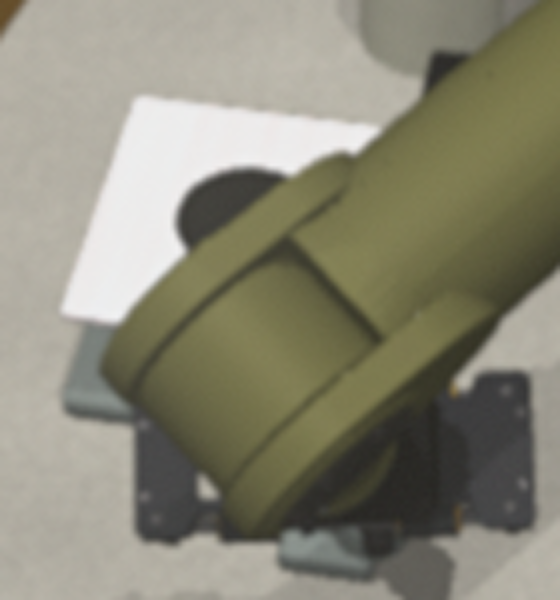

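View pics/t8z.png

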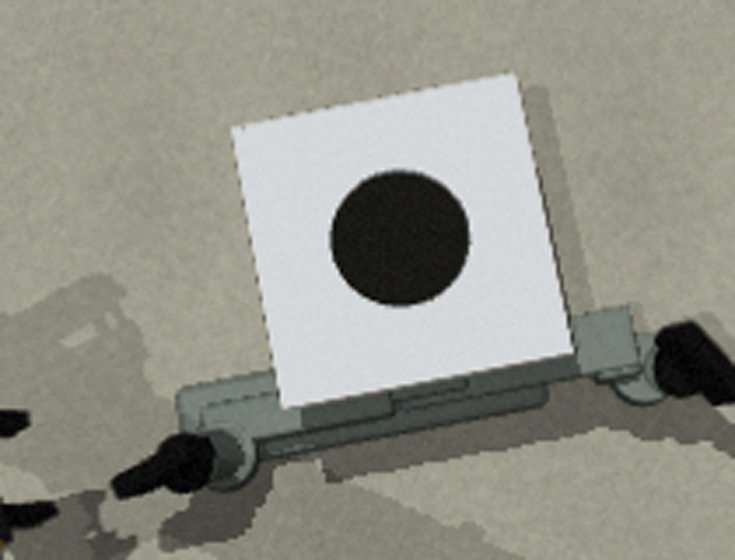

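```bash
python3 - <<'E'
from h import *
v=np.load("v0.npy");wr=np.load("wr.npy");wl=np.load("wl.npy")
K=frame(axis('right',v[3],0),wr[3],v[3]); R=toolR(K,-1)
pr=Ro.from_euler('z',v[3]).apply([-.112,-.179,.106])+[v[0],v[1],0]
print(pr,R.round(3))
np.savez("right.npz",p=pr,R=R)
rows(pr-R[:,2]*.131,R); rows([.48,.10,.42],R); rows([.50,-.16,.42],R)
E
```

```text
[ 0.57859385 -0.12538237  0.106     ] [[ 0.429  0.899 -0.088]
 [ 0.788 -0.325  0.523]
 [ 0.441 -0.294 -0.848]]
row [-419.7, -78.8, 253.5] [13.5, 63.5, 39.6] | ee [0.5071 0.2957 0.2105] t 7.85 F [0.8 1.2 0.2] op 0.0495
row [-255.1, -106.4, -80.8] [13.5, 63.5, 39.6] | ee [0.5071 0.2957 0.2105] t 7.85 F [0.8 1.2 0.2] op 0.0495
row [-468.6, -170.7, 54.5] [13.5, 63.5, 39.6] | ee [0.5071 0.2957 0.2105] t 7.85 F [0.8 1.2 0.2] op 0.0495
```

Emit:
{"fn": "move_arm", "kwargs": {"series": [[-30,-13,-40,0,3,2],[-70,-28,-70,1,9,5],[-110,-45,-80,2,15,9],[-150,-62,-80,4,21,13],[-190,-80,-80,5,27,16],[-230,-95,-80,6,32,20],[-270,-110,-70,8,38,24],[-310,-122,-45,9,44,28]]}}

```text
t: 8.52
ee_pos: [0.4848, 0.0678, 0.4169]
tool_rot: [[0.192, 0.975, -0.111], [0.965, -0.167, 0.201], [0.177, -0.145, -0.973]]
contact_force: [2.6, 0.9, -0.3]
opening: 0.0495
```

```bash
python3 - <<'E'
from h import *
d=np.load("right.npz");p,R=d["p"],d["R"]
rows([.50,-.18,.42],R);s=manip.read_state();print(s["joint_positions"].round(2))
E
```

```text
row [-235.7, 55.9, -54.5] [5.1, 19.3, 12.2] | ee [0.4848 0.0678 0.4169] t 8.52 F [ 2.6  0.9 -0.3] op 0.0495
[ 0.4   0.05 -0.46  1.41 -0.19  1.78 -0.27]
```

Emit:
{"fn": "move_arm", "kwargs": {"series": [[-35,8,-8,1,4,2],[-75,18,-18,2,8,5],[-115,28,-28,3,12,8],[-155,38,-38,4,16,10],[-195,48,-46,5,19,12],[-236,56,-54,5,19,12],[-236,56,-54,5,19,12]]}}

```text
t: 9.1
ee_pos: [0.4982, -0.1908, 0.4149]
tool_rot: [[0.44, 0.894, -0.088], [0.787, -0.336, 0.518], [0.433, -0.298, -0.851]]
contact_force: [-0.4, 0.1, -2.0]
opening: 0.0497
```

```bash
python3 - <<'E'
from h import *
ct=cap("top","t9");cs=cap("side","s9")
s=manip.read_state();print(s["joint_positions"].round(2))
crop(cs,225,150,200,160,4,"s9z")
v=plate(ct,cs); np.save("v1.npy",v)
E
```

```text
[ 0.72  0.31 -0.2   1.2  -0.39  1.98 -0.  ]
top [[265.5, 186.0], [346.7, 170.1], [363.5, 250.4], [280.2, 266.6]] side [[239.2, 258.4], [258.5, 203.5], [330.1, 212.9], [317.1, 269.9]]
res [-0.15 -0.16  0.25 -0.29  0.17  0.08 -0.32  0.22  0.15  0.09 -0.07  0.03
  0.04  0.01  0.01 -0.11  0.44  0.06 -0.11]
centre [0.6596 0.0699 0.1258] yaw,ty,tx deg [ 9.59 -0.21 -1.19] sideoff [1.47 0.21]
tri [[0.7393, 0.1795, 0.1237], [0.7702, -0.007, 0.1285], [0.5835, -0.039, 0.1275], [0.5523, 0.1474, 0.122]]
```

View pics/s9z.png

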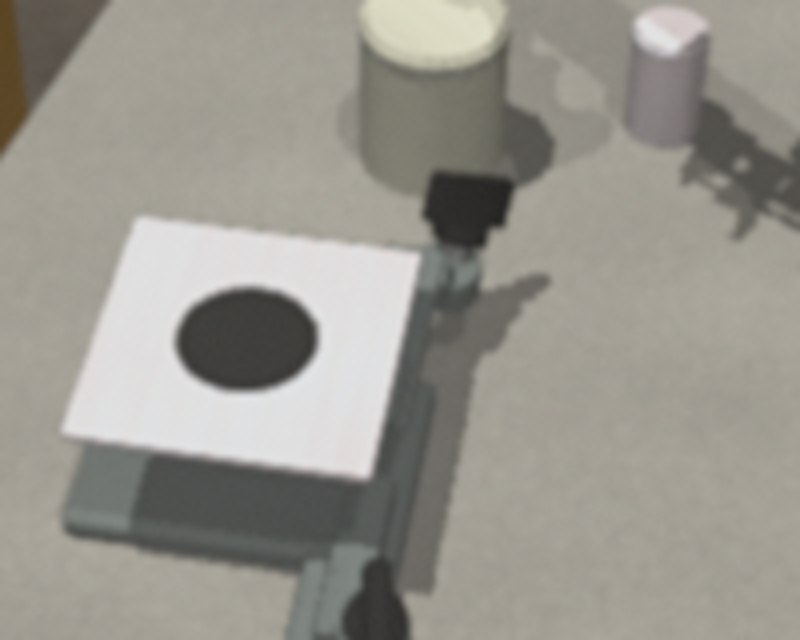

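View pics/t9.png

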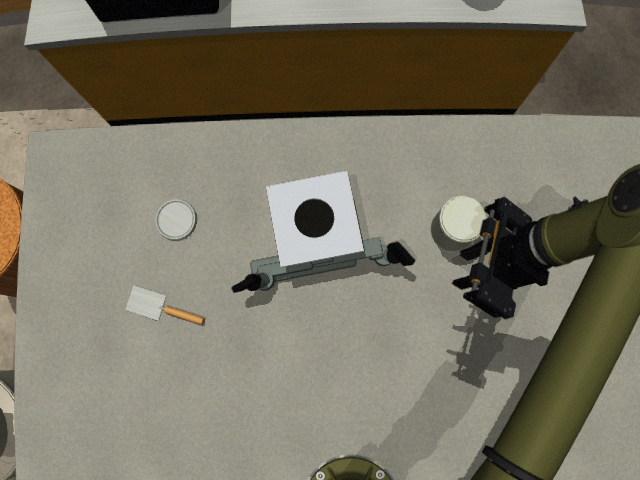

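```bash
python3 - <<'E'
from h import *
ct=cap("top");cs=cap("side"); v=np.load("v1.npy"); d=np.load("right.npz")
wr=knob('right',ct,cs,v,guess=d["p"],off=(1.47,.22),name="kr2")
print("stand",Ro.from_euler('z',-v[3]).apply(wr[:3]-[v[0],v[1],0]))
tin,_=tri(ct,(463,219),cs,(333,156)); print("tin",tin)
can=atz(ct,(501.5,287.5),.095); print("can",can)
K=frame(axis('right',v[3],v[4]),wr[3],v[3]); 
p=wr[:3].copy()
np.savez("right.npz",p=p,R=toolR(K,-1))
g=np.array(np.meshgrid(np.linspace(-.0375,.0375,9),np.linspace(-.095,.095,21),np.linspace(-.051,-.2,10))).reshape(3,-1).T
for tilt in(0,-10,10):
  for dph in (0,15,30):
   for back in (0,.06,.12):
    R=Ro.from_rotvec(K[:,2]*np.radians(dph)).as_matrix()@toolR(K,-1)@Ro.from_euler('y',tilt,degrees=True).as_matrix()
    q=p-R[:,2]*back+g@R.T
    low=q[q[:,2]<.14]
    print(tilt,dph,back,"min z",q[:,2].min().round(3),"tin gap",(np.hypot(*(low[:,:2]-tin[:2]).T).min()-.054).round(3) if len(low) else None, end=" ; ")
  print()
rows(p-toolR(K,-1)[:,2]*.131,toolR(K,-1))
E
```

```text
right p [ 0.5773 -0.1249  0.1007] phi deg 55.2 hub 0.005 err 0.412
stand [-0.11360748 -0.17841539  0.10072552]
tin [ 0.6519164 -0.2685183  0.1205578]
can [ 0.49358968 -0.3549029   0.095     ]
0 0 0 min z 0.099 tin gap -0.016 ; 0 0 0.06 min z 0.15 tin gap None ; 0 0 0.12 min z 0.201 tin gap None ; 0 15 0 min z 0.108 tin gap 0.004 ; 0 15 0.06 min z 0.159 tin gap None ; 0 15 0.12 min z 0.21 tin gap None ; 0 30 0 min z 0.12 tin gap 0.028 ; 0 30 0.06 min z 0.171 tin gap None ; 0 30 0.12 min z 0.222 tin gap None ; 
-10 0 0 min z 0.108 tin gap -0.006 ; -10 0 0.06 min z 0.163 tin gap None ; -10 0 0.12 min z 0.217 tin gap None ; -10 15 0 min z 0.118 tin gap 0.02 ; -10 15 0.06 min z 0.173 tin gap None ; -10 15 0.12 min z 0.229 tin gap None ; -10 30 0 min z 0.13 tin gap 0.042 ; -10 30 0.06 min z 0.186 tin gap None ; -10 30 0.12 min z 0.241 tin gap None ; 
10 0 0 min z 0.089 tin gap -0.043 ; 10 0 0.06 min z 0.135 tin gap -0.039 ; 10 0 0.12 min z 0.18 tin gap None ; 10 15 0 min z 0.098 tin gap -0.015 ; 10 15 0.06 min z 0.143 tin gap None ; 10 15 0.12 min z 0.188 tin gap None ; 10 30 0 min z 0.11 tin gap 0.012 ; 10 30 0.06 min z 0.154 tin gap None ; 10 30 0.12 min z 0.199 tin gap None ; 
row [-65.1, 144.8, 161.0] [-0.2, 0.4, 1.4] | ee [ 0.5001 -0.179   0.4195] t 9.3 F [-0.3  0.6  1.4] op 0.0497
```

View pics/kr2.png

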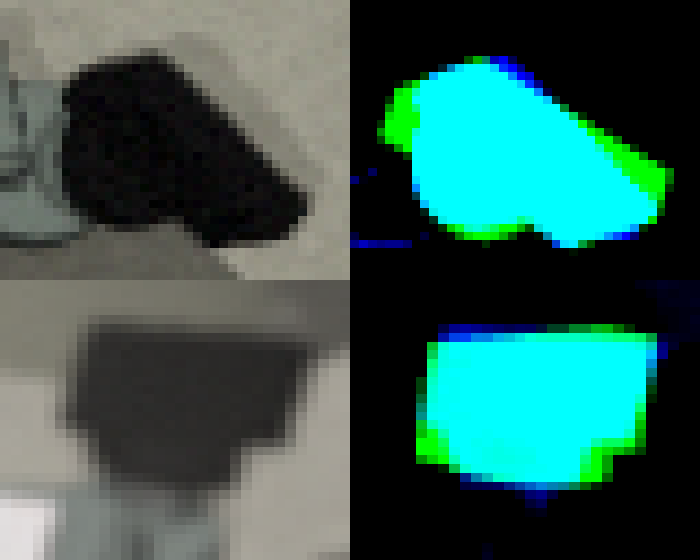

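```bash
python3 - <<'E'
from h import *
ct=cap("top");cs=cap("side"); v=np.load("v1.npy"); d=np.load("right.npz")
rt,rs=ROI['right']; ax=axis('right',v[3],v[4]); dt,ds=dark(ct,rt,25,60),dark(cs,rs,45,90)
c2=dict(cs); c2["cx"]-=1.47; c2["cy"]-=.22
p0=Ro.from_euler('z',v[3]).apply([-.112,-.179,.105])+[v[0],v[1],0]
o=[]
for ph in range(30,86,5):
    R=frame(ax,np.radians(ph),v[3])
    def f(w,full=False):
        e=[np.abs(silh(c,r,p0+w[:3],R,w[3])-k).sum()/k.sum() for c,r,k in((ct,rt,dt),(c2,rs,ds))]
        return e if full else sum(e)
    r=differential_evolution(f,[(-.006,.006)]*3+[(0,.015)],seed=0,maxiter=15,popsize=8)
    print(ph,r.x.round(4),np.round(f(r.x,True),3))
    m=silh(ct,rt,p0+r.x[:3],R,r.x[3]); m2=silh(c2,rs,p0+r.x[:3],R,r.x[3])
    o.append(np.vstack([cv2.resize((np.dstack([dt,m,0*m])*255).astype(np.uint8),(130,114)),cv2.resize((np.dstack([ds,m2,0*m2])*255).astype(np.uint8),(130,130))]))
cv2.imwrite("pics/ph.png",np.vstack([np.hstack(o[:6]),np.hstack(o[6:])]))
E
```

```text
30 [-0.0005  0.001  -0.0043  0.0049] [0.272 0.368]
35 [-0.0015  0.0006 -0.0046  0.0048] [0.245 0.35 ]
40 [-0.0009  0.0019 -0.0038  0.0035] [0.219 0.324]
45 [-0.0011  0.001  -0.004   0.0043] [0.208 0.284]
50 [-0.0017 -0.0003 -0.0043  0.0056] [0.208 0.234]
55 [-0.0017  0.0003 -0.0035  0.0048] [0.22  0.195]
60 [-0.0015  0.0007 -0.0037  0.0054] [0.276 0.186]
65 [-0.0008  0.0007 -0.0038  0.0054] [0.349 0.222]
70 [-0.0012  0.001  -0.0042  0.0048] [0.423 0.27 ]
75 [-0.0001  0.0023 -0.0043  0.0041] [0.493 0.319]
80 [-0.0001  0.0033 -0.0057  0.0022] [0.56 0.39]
85 [-0.0012  0.0023 -0.0058  0.0016] [0.597 0.465]
```

View pics/ph.png

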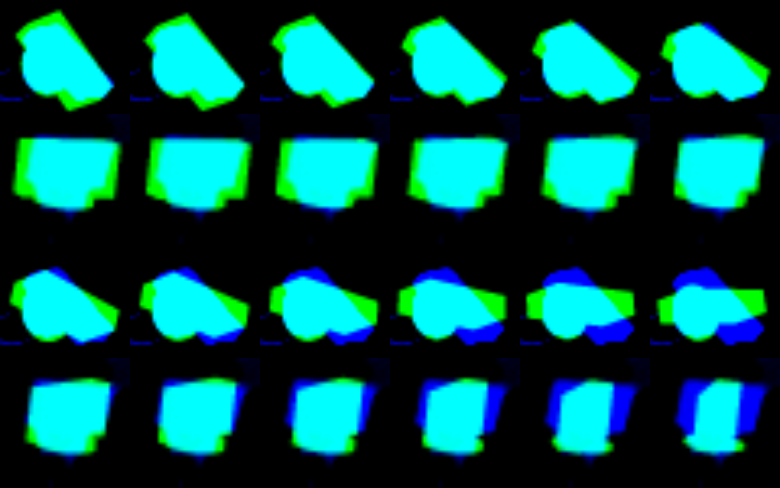

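```bash
python3 - <<'E'
from h import *
import h
src=open("h.py").read()
ct=cap("top");cs=cap("side"); v=np.load("v1.npy")
rt,rs=ROI['right']; ax=axis('right',v[3],v[4]); dt,ds=dark(ct,rt,25,60),dark(cs,rs,45,90)
c2=dict(cs); c2["cx"]-=1.47; c2["cy"]-=.22
p0=Ro.from_euler('z',v[3]).apply([-.112,-.179,.105])+[v[0],v[1],0]
def sil(c,roi,p,R,hub,L):
    x0,y0,w,hh=roi; m=np.zeros((hh*4,w*4),np.uint8)
    def fill(P):
        q=(proj(c,P@R.T+p)-[x0,y0]+.5)*4-.5
        cv2.fillConvexPoly(m,cv2.convexHull(np.round(q*8).astype(np.int32)),255,shift=3)
    fill(np.array([[a*L,b*.008,d] for a in(-1,1) for b in(-1,1) for d in(-.022,.014)]))
    t=np.linspace(0,2*np.pi,24); fill(np.array([[.02*np.cos(k),.02*np.sin(k),d] for k in t for d in(-.022-hub,-.022)]))
    return cv2.resize(m,(w,hh),interpolation=cv2.INTER_AREA).astype(float)/255
def f(w):
    R=frame(ax,w[4],v[3])
    return sum(np.abs(sil(c,r,p0+w[:3],R,w[3],w[5])-k).sum()/k.sum() for c,r,k in((ct,rt,dt),(c2,rs,ds)))
r=differential_evolution(f,[(-.006,.006)]*3+[(0,.015),(.3,1.3),(.024,.034)],seed=0,maxiter=60,popsize=10)
print(r.x.round(4),np.degrees(r.x[4]),r.fun)
p=p0+r.x[:3]; K=frame(ax,r.x[4],v[3]); np.savez("right.npz",p=p,R=toolR(K,-1),K=K); print(p)
tin=np.array([.652,-.2685])
g=np.array(np.meshgrid(np.linspace(-.0375,.0375,9),np.linspace(-.095,.095,21),np.linspace(-.051,-.2,10))).reshape(3,-1).T
for tilt in(0,-10,-20,-30):
  for dph in (0,30):
   for out in (0,.006):
    Z=K[:,2]
    R=Ro.from_rotvec(Z*np.radians(dph)).as_matrix()@toolR(K,-1)@Ro.from_euler('y',tilt,degrees=True).as_matrix()
    q=p+Z*out+g@R.T; low=q[q[:,2]<.138]
    # plate clearance: points within plate footprint
    qs=Ro.from_euler('z',-v[3]).apply(q-[v[0],v[1],0]); ins=qs[(abs(qs[:,0])<.11)&(abs(qs[:,1])<.11)]
    print(tilt,dph,out,"minz",q[:,2].min().round(3),"tin",(np.hypot(*(low[:,:2]-tin).T).min()-.054).round(3) if len(low) else None,"over plate z",ins[:,2].min().round(3) if len(ins) else None,"zdir",R[:,2].round(2))
E
```

```text
[-0.0017  0.001  -0.0028  0.0044  0.7649  0.0278] 43.824352238614125 0.32708247611562646
[ 0.5773445  -0.12427128  0.10217315]
0 0 0 minz 0.095 tin -0.03 over plate z None zdir [-0.09  0.52 -0.85]
0 0 0.006 minz 0.101 tin -0.025 over plate z None zdir [-0.09  0.52 -0.85]
0 30 0 minz 0.113 tin 0.017 over plate z None zdir [-0.09  0.52 -0.85]
0 30 0.006 minz 0.118 tin 0.014 over plate z None zdir [-0.09  0.52 -0.85]
-10 0 0 minz 0.104 tin -0.018 over plate z None zdir [-0.19  0.39 -0.9 ]
-10 0 0.006 minz 0.109 tin -0.014 over plate z None zdir [-0.19  0.39 -0.9 ]
-10 30 0 minz 0.122 tin 0.027 over plate z None zdir [-0.11  0.37 -0.92]
-10 30 0.006 minz 0.127 tin 0.028 over plate z None zdir [-0.11  0.37 -0.92]
-20 0 0 minz 0.111 tin -0.005 over plate z None zdir [-0.29  0.25 -0.92]
-20 0 0.006 minz 0.116 tin -0.008 over plate z None zdir [-0.29  0.25 -0.92]
-20 30 0 minz 0.131 tin 0.038 over plate z None zdir [-0.13  0.2  -0.97]
-20 30 0.006 minz 0.136 tin 0.035 over plate z None zdir [-0.13  0.2  -0.97]
-30 0 0 minz 0.109 tin 0.005 over plate z None zdir [-0.38  0.1  -0.92]
-30 0 0.006 minz 0.114 tin 0.002 over plate z None zdir [-0.38  0.1  -0.92]
-30 30 0 minz 0.138 tin None over plate z None zdir [-0.14  0.03 -0.99]
-30 30 0.006 minz 0.143 tin None over plate z None zdir [-0.14  0.03 -0.99]
```

```bash
python3 - <<'E'
from h import *
d=np.load("right.npz");K=d["K"];p=d["p"]+[0,0,.002];Z=K[:,2]
R=Ro.from_rotvec(Z*np.radians(28)).as_matrix()@toolR(K,-1)@Ro.from_euler('y',-10,degrees=True).as_matrix()
t=p+Z*.004+R[:,2]*.019; np.savez("rt.npz",t=t,R=R); print(t,R.round(3))
rows(t-R[:,2]*.13,R)
E
```

```text
[ 0.57551836 -0.11936783  0.09003347] [[ 0.156  0.981 -0.114]
 [ 0.924 -0.104  0.368]
 [ 0.349 -0.163 -0.923]]
row [-45.2, 138.8, 176.5] [-1.5, -9.5, -15.0] | ee [ 0.5001 -0.1782  0.4202] t 9.5 F [0.4 0.1 0.1] op 0.0493
```

Emit:
{"fn": "move_arm", "kwargs": {"series": [[-8,25,25,0,-2,-3],[-15,50,55,0,-4,-7],[-23,75,85,-1,-6,-11],[-30,95,115,-1,-8,-14],[-38,120,145,-1,-9,-15],[-45,139,170,-1,-9,-15],[-45,139,176,-1,-9,-15],[-45,139,176,-1,-9,-15]]}}

```text
t: 10.17
ee_pos: [0.5894, -0.1649, 0.2087]
tool_rot: [[0.156, 0.98, -0.125], [0.92, -0.098, 0.38], [0.36, -0.174, -0.917]]
contact_force: [-1.0, 0.2, -0.1]
opening: 0.0492
```

```bash
python3 - <<'E'
from h import *
d=np.load("rt.npz");t,R=d["t"],d["R"]
rows(t-R[:,2]*.05,R);s=manip.read_state();print(s["joint_positions"].round(2)); view("r1",roi=(350,190,130,98))
E
```

```text
row [-2.4, 2.0, 77.8] [-0.7, -0.6, 0.1] | ee [ 0.5894 -0.1649  0.2087] t 10.17 F [-1.   0.2 -0.1] op 0.0492
[ 0.59  0.47 -0.26  1.35 -0.2   1.59  0.23]
```

View pics/r1.png

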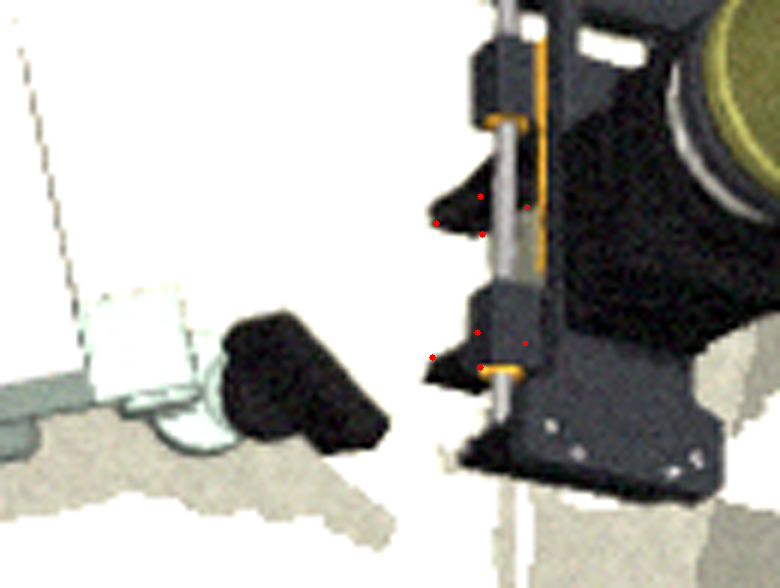

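Emit:
{"fn": "move_arm", "kwargs": {"series": [[-2.4,2,25,-0.7,-0.6,0],[-2.4,2,50,-0.7,-0.6,0],[-2.4,2,72,-0.7,-0.6,0],[-2.4,2,78,-0.7,-0.6,0],[-2.4,2,78,-0.7,-0.6,0]]}}

```text
t: 10.63
ee_pos: [0.5819, -0.1389, 0.1395]
tool_rot: [[0.154, 0.982, -0.111], [0.924, -0.104, 0.367], [0.349, -0.159, -0.924]]
contact_force: [-0.7, 0.1, 0.2]
opening: 0.0497
```

```bash
python3 - <<'E'
from h import *
d=np.load("rt.npz");t,R=d["t"],d["R"]
rows(t,R); view("r2",roi=(350,190,130,98));view("r2s","side",roi=(290,140,110,90))
E
```

```text
row [-0.2, -0.4, 53.5] [0.2, 0.0, 0.1] | ee [ 0.5819 -0.1389  0.1395] t 10.63 F [-0.7  0.1  0.2] op 0.0497
```

View pics/r2.png

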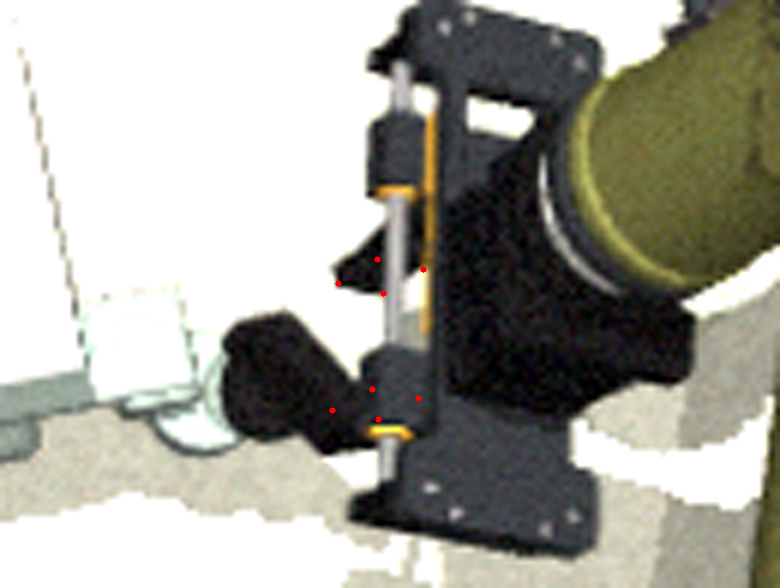

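View pics/r2s.png

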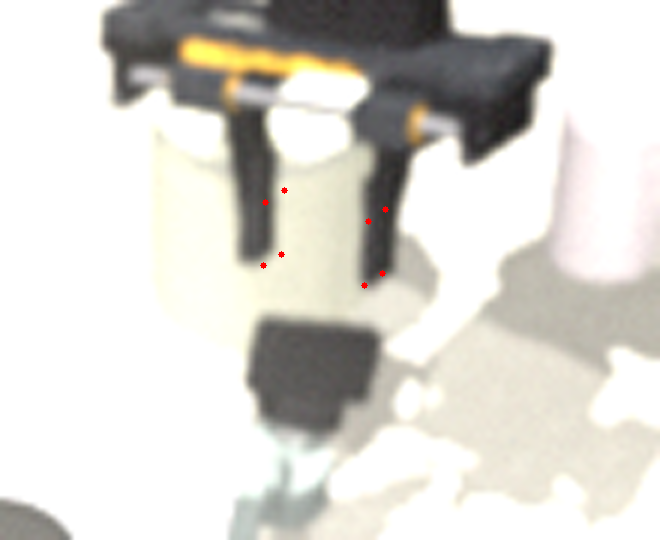

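Emit:
{"fn": "move_arm", "kwargs": {"series": [[0,0,12,0,0,0],[0,0,26,0,0,0],[0,0,38,0,0,0],[0,0,47,0,0,0],[0,0,52,0,0,0],[0,0,52,0,0,0],[0,0,52,0,0,0]]}}

```text
t: 11.32
ee_pos: [0.5778, -0.1213, 0.0928]
tool_rot: [[0.154, 0.982, -0.107], [0.925, -0.105, 0.366], [0.348, -0.156, -0.924]]
contact_force: [-0.9, -0.6, 0.7]
opening: 0.05
```

```bash
python3 - <<'E'
from h import *
d=np.load("rt.npz");t,R=d["t"],d["R"]
rows(t,R); view("r3",roi=(350,190,130,98));view("r3s","side",roi=(290,140,110,90))
E
```

```text
row [0.5, -2.0, 3.5] [0.4, 0.1, 0.1] | ee [ 0.5778 -0.1213  0.0928] t 11.32 F [-0.9 -0.6  0.7] op 0.05
```

View pics/r3.png

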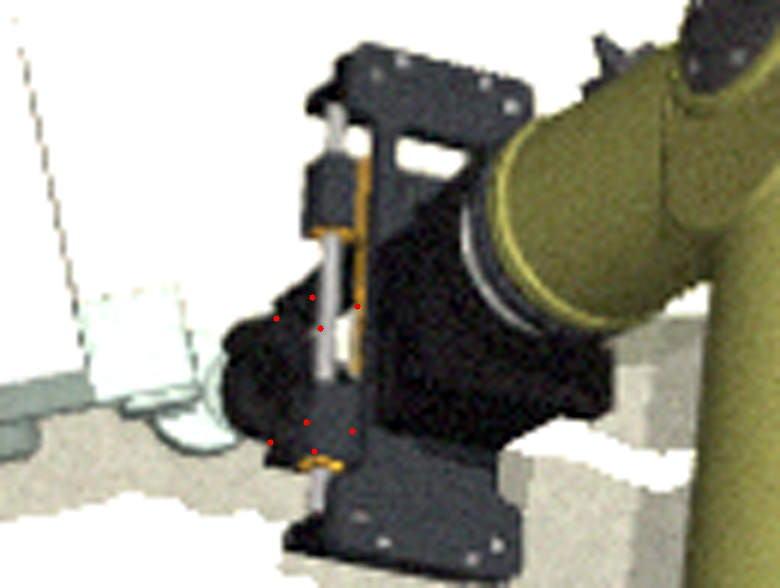

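View pics/r3s.png

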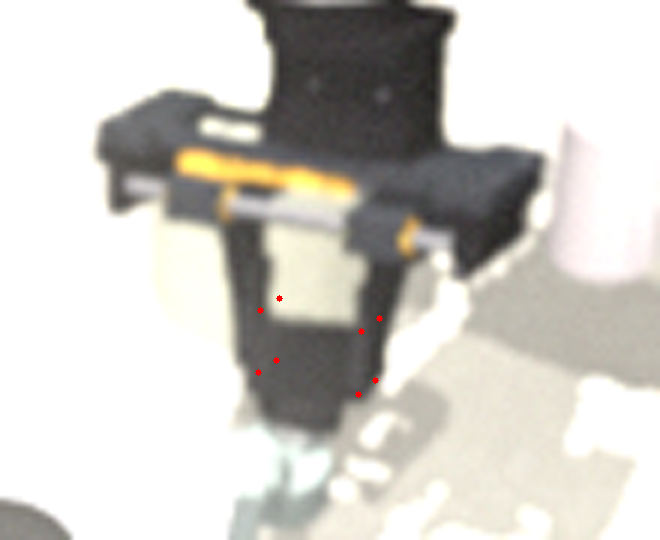

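Emit:
{"fn": "move_arm", "kwargs": {"series": [[0.5,-1.8,2,0,0,0],[0.5,-1.8,2,0,0,0],[0.5,-1.8,2,0,0,0],[0.5,-1.8,2,0,0,0],[0.5,-1.8,2,0,0,0],[0.5,-1.8,2,0,0,0],[0.5,-1.8,2,0,0,0],[0.5,-1.8,2,0,0,0]], "fingers": 255, "grip_force": 30}}

```text
t: 12.08
ee_pos: [0.5773, -0.1207, 0.0925]
tool_rot: [[0.155, 0.983, -0.104], [0.925, -0.107, 0.365], [0.348, -0.152, -0.925]]
contact_force: [1.7, -0.7, 1.1]
opening: 0.0177
```

```bash
python3 - <<'E'
from h import *
d=np.load("rt.npz");t,R=d["t"],d["R"]
rows(t,R); s=manip.read_state();print(s["tool_rot"].T@s["contact_force"],s["tool_rot"].T@s["torque"])
ct=cap("top");cs=cap("side");plate(ct,cs)
E
```

```text
row [0.1, -1.5, 3.0] [0.6, 0.1, 0.1] | ee [ 0.5773 -0.1207  0.0925] t 12.08 F [ 1.7 -0.7  1.1] op 0.0177
[ 0.03083106  1.61576636 -1.42734558] [-1.26732878 -0.17076412  0.17108897]
top [[265.4, 185.7], [346.7, 170.3], [363.4, 250.5], [280.1, 266.5]] side [[239.1, 258.0], [258.6, 204.0], [330.2, 213.0], [317.1, 269.3]]
res [-0.12 -0.1   0.27 -0.31  0.18  0.08 -0.38  0.18  0.18  0.12 -0.04 -0.02
 -0.04  0.08  0.03 -0.16  0.43  0.08 -0.1 ]
centre [0.6597 0.0698 0.1258] yaw,ty,tx deg [ 9.55  0.09 -0.3 ] sideoff [1.44 0.27]
tri [[0.7395, 0.1795, 0.125], [0.7702, -0.0071, 0.1266], [0.5833, -0.0389, 0.1271], [0.5524, 0.1473, 0.1238]]
```

```bash
cat > sim.py <<'E'
from h import *
import h
def render(c,v,bgs,face,white,sig,shadow):
    SS=8; x0,y0,w,hh=220,150,170,140
    m=np.full((hh*SS,w*SS),bgs,np.float32); b=.095
    R=Ro.from_euler('ZYX',v[3:6]).as_matrix()
    def poly(P,val):
        q=(proj(c,P@R.T+v[:3])-[x0,y0]+.5)*SS-.5
        cv2.fillConvexPoly(m,np.round(cv2.convexHull(q.astype(np.float32))*16).astype(np.int32),val,shift=4)
    B=np.array([[i*b,j*b,k] for i in(-1,1) for j in(-1,1) for k in(0,-.008)])
    S=B.copy(); S[:,2]-=.0; 
    # base shadow below: darker region below front/left
    poly(np.array([[i*b*.95,j*b*.95,-.1] for i in(-1,1) for j in(-1,1)]),shadow)
    poly(B,face); poly(np.array([[i*b,j*b,0] for i in(-1,1) for j in(-1,1)]),white)
    t=np.linspace(0,6.3,40); poly(np.c_[.045*np.cos(t),.045*np.sin(t),0*t],30)
    m=cv2.resize(m,(w,hh),interpolation=cv2.INTER_AREA)
    if sig: m=cv2.GaussianBlur(m,(0,0),sig)
    im=np.full((480,640,3),bgs,np.uint8); im[y0:y0+hh,x0:x0+w]=np.clip(m,0,255)[:,:,None].astype(np.uint8)
    d=dict(c); d["image"]=im; return d
ct=cap("top");cs=cap("side")
for face in(60,90):
  for ty,tx in((0,0),(1,0),(0,1)):
    v=np.array([.6597,.0698,.1258,np.radians(9.55),np.radians(ty),np.radians(tx)])
    print(face,ty,tx,end=" -> ")
    a=render(ct,v,135,face,192,0.3,60); b=render(cs,v,160,face+10,221,.9,85)
    plate(a,b,verbose=False)
E
python3 sim.py
```

```text
60 0 0 -> centre [0.6596 0.0698 0.1261] yaw,ty,tx deg [ 9.6  -0.19 -0.11] sideoff [0.16 0.01]
60 1 0 -> centre [0.6596 0.0698 0.1261] yaw,ty,tx deg [ 9.61  0.83 -0.1 ] sideoff [0.15 0.02]
60 0 1 -> centre [0.6596 0.0698 0.1261] yaw,ty,tx deg [ 9.6  -0.15  0.87] sideoff [0.15 0.01]
90 0 0 -> centre [0.6594 0.0698 0.1261] yaw,ty,tx deg [ 9.59 -0.22 -0.32] sideoff [ 0.19 -0.09]
90 1 0 -> centre [0.6594 0.0698 0.1261] yaw,ty,tx deg [ 9.58  0.79 -0.3 ] sideoff [ 0.18 -0.07]
90 0 1 -> centre [0.6595 0.0698 0.1261] yaw,ty,tx deg [ 9.58 -0.21  0.67] sideoff [ 0.18 -0.08]
```

Emit:
{"fn": "move_arm", "kwargs": {"series": [[0,0,0,0,0,-2],[0,0,0,0,0,-4],[0,0,0,0,0,-4],[0,0,0,0,0,-4]]}}

```text
t: 12.62
ee_pos: [0.5772, -0.1206, 0.0925]
tool_rot: [[0.086, 0.991, -0.104], [0.93, -0.043, 0.365], [0.358, -0.128, -0.925]]
contact_force: [3.3, -0.8, 1.5]
opening: 0.0174
```

Emit:
{"fn": "move_arm", "kwargs": {"series": [[0,0,0,0,0,0],[0,0,0,0,0,0],[0,0,0,0,0,0],[0,0,0,0,0,0],[0,0,-10,0,0,0],[0,0,-30,0,0,0],[0,0,-60,0,0,0],[0,0,-90,0,0,0]], "fingers": 110}}

```text
t: 13.28
ee_pos: [0.5857, -0.1534, 0.1766]
tool_rot: [[0.086, 0.991, -0.107], [0.93, -0.042, 0.366], [0.358, -0.131, -0.924]]
contact_force: [0.3, -0.1, -0.6]
opening: 0.049
```

```bash
cat > lev.py <<'E'
from h import *
V=[]
for i in range(3):
    ct=cap("top",f"lt{i}");cs=cap("side",f"ls{i}");V.append(plate(ct,cs,verbose=i==0))
V=np.mean(V,0);print(np.degrees(V[3:]));np.save("v2.npy",V)
crop(cs,225,150,200,160,4,"levs")
E
python3 lev.py
```

```text
top [[265.4, 185.7], [346.7, 170.4], [363.5, 250.6], [280.1, 266.5]] side [[239.1, 257.9], [258.6, 204.0], [330.1, 213.3], [317.1, 269.3]]
res [-0.13 -0.09  0.27 -0.35  0.15  0.08 -0.35  0.21  0.2   0.07 -0.06  0.05
  0.02  0.02 -0.03 -0.12  0.44  0.06 -0.1 ]
centre [0.6597 0.0698 0.1258] yaw,ty,tx deg [ 9.56 -0.18 -0.03] sideoff [1.47 0.21]
tri [[0.7396, 0.1794, 0.1255], [0.7701, -0.0071, 0.1266], [0.5835, -0.0391, 0.1257], [0.5523, 0.1473, 0.1239]]
centre [0.6597 0.0698 0.1258] yaw,ty,tx deg [ 9.57 -0.17 -0.06] sideoff [1.46 0.21]
centre [0.6597 0.0698 0.1258] yaw,ty,tx deg [ 9.58 -0.23 -0.07] sideoff [1.48 0.23]
[ 9.56727398 -0.19234358 -0.05421191]
```

View pics/levs.png

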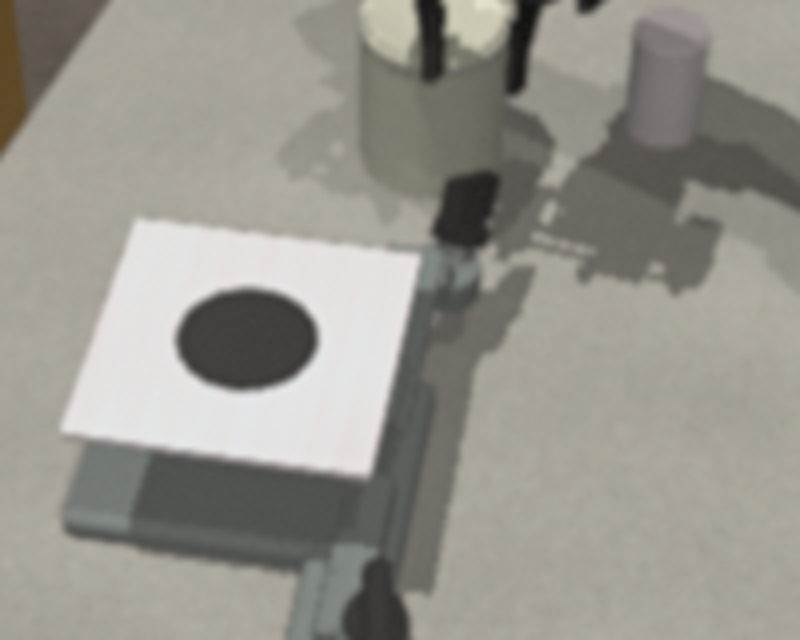

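```bash
python3 - <<'E'
from h import *
ct=cap("top");cs=cap("side")
t0=cv2.imread("pics/top0.png");s0=cv2.imread("pics/side0.png")
a=cv2.resize(t0[265:310,475:530],None,fx=7,fy=7,interpolation=cv2.INTER_CUBIC)
b=cv2.resize(s0[145:195,370:415],None,fx=7,fy=7,interpolation=cv2.INTER_CUBIC)
x,y=.4936,-.3549
t=np.linspace(0,2*np.pi,60)
for P in((x,y),):
  for z,col in((.095,(0,0,255)),(0,(255,0,0))):
    c=np.c_[P[0]+.029*np.cos(t),P[1]+.029*np.sin(t),0*t+z]
    for im,cam,o in((a,ct,(475,265)),(b,dict(cs,cx=cs["cx"]-1.47,cy=cs["cy"]-.2),(370,145))):
        q=((proj(cam,c)-o+.5)*7).astype(np.int32); cv2.polylines(im,[q],True,col,1)
h=max(a.shape[0],b.shape[0]); A=np.zeros((h,a.shape[1]+b.shape[1],3),np.uint8);A[:a.shape[0],:a.shape[1]]=a;A[:b.shape[0],a.shape[1]:]=b
cv2.imwrite("pics/can.png",A)
rows([x,y,.25],down(-61)); print(manip.read_state()["joint_positions"].round(2))
E
```

```text
row [-168.9, -92.6, -134.1] [-17.6, -15.4, 56.4] | ee [ 0.5856 -0.1526  0.1745] t 13.68 F [-0.4  0.1  0.8] op 0.0493
[ 0.6   0.46 -0.28  1.43 -0.2   1.5   0.3 ]
```

View pics/can.png

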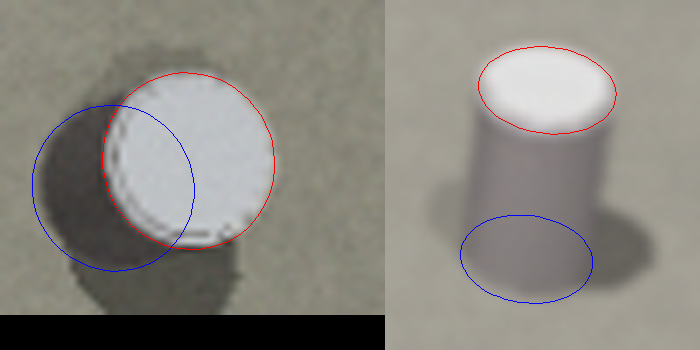

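Emit:
{"fn": "move_arm", "kwargs": {"series": [[-10,-5,-40,-2,-2,5],[-30,-15,-75,-4,-3,12],[-55,-30,-110,-7,-6,19],[-85,-45,-140,-9,-8,26],[-110,-60,-150,-11,-10,33],[-135,-75,-150,-13,-11,40],[-155,-85,-145,-15,-13,47],[-169,-93,-135,-17,-15,53]], "fingers": 0}}

```text
t: 14.35
ee_pos: [0.4908, -0.3591, 0.2507]
tool_rot: [[0.833, 0.553, 0.01], [0.553, -0.833, 0.023], [0.021, -0.014, -1.0]]
contact_force: [0.3, 0.4, -0.0]
opening: 0.0858
```

```bash
python3 - <<'E'
from h import *
rows([.494,-.356,.20],down(-61)); print(manip.read_state()["joint_positions"].round(2))
E
```

```text
row [3.3, -0.1, 50.8] [-0.8, -1.2, 4.6] | ee [ 0.4908 -0.3591  0.2507] t 14.35 F [ 0.3  0.4 -0. ] op 0.0858
[ 0.65  0.23 -0.05  1.51 -0.01  1.41 -0.39]
```

Emit:
{"fn": "move_arm", "kwargs": {"series": [[3,0,20,-0.8,-1.2,4.6],[3.3,0,45,-0.8,-1.2,4.6],[3.3,0,75,-0.8,-1.2,4.6],[3.3,0,90,-0.8,-1.2,4.6],[3.3,0,90,-0.8,-1.2,4.6],[3.3,0,90,-0.8,-1.2,4.6]]}}

```text
t: 14.85
ee_pos: [0.4937, -0.3543, 0.1595]
tool_rot: [[0.875, 0.485, -0.004], [0.485, -0.875, 0.002], [-0.002, -0.004, -1.0]]
contact_force: [-0.1, 0.2, -0.1]
opening: 0.0867
```

```bash
python3 - <<'E'
from h import *
rows([.494,-.356,.058],down(-61)); view("c1",roi=(450,240,110,90),g=1.5);view("c1s","side",roi=(350,110,100,90),g=1.5)
a=cv2.imread("pics/c1.png");b=cv2.imread("pics/c1s.png");cv2.imwrite("pics/c1.png",cv2.resize(np.hstack([a,b]),(800,343)))
E
```

```text
row [-0.4, 2.0, 101.5] [-0.2, 0.1, 0.0] | ee [ 0.4937 -0.3543  0.1595] t 14.85 F [-0.1  0.2 -0.1] op 0.0867
```

View pics/c1.png

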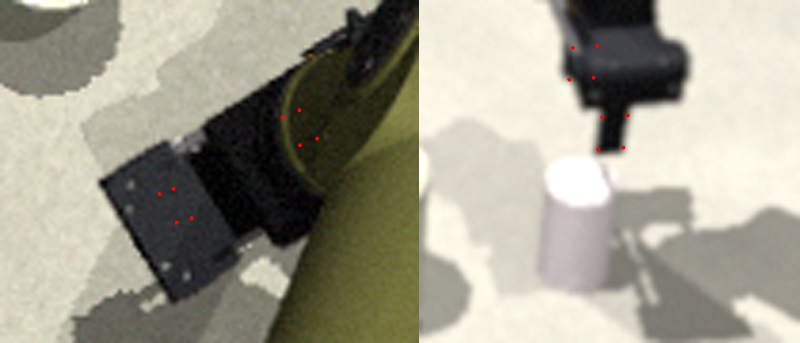

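Emit:
{"fn": "move_arm", "kwargs": {"series": [[0,2,25,0,0,0],[0,2,50,0,0,0],[0,2,75,0,0,0],[0,2,93,0,0,0],[0,2,99,0,0,0],[0,2,99,0,0,0],[0,2,99,0,0,0]]}}

```text
t: 15.53
ee_pos: [0.4972, -0.358, 0.0647]
tool_rot: [[0.875, 0.485, 0.002], [0.485, -0.875, -0.002], [0.001, 0.003, -1.0]]
contact_force: [-0.1, -0.5, 0.0]
opening: 0.0871
```

Emit:
{"fn": "move_arm", "kwargs": {"series": [[0,0,0,0,0,0],[0,0,0,0,0,0],[0,0,0,0,0,0],[0,0,0,0,0,0],[0,0,0,0,0,0],[0,0,0,0,0,0]], "fingers": 255, "grip_force": 25}}

```text
t: 16.03
ee_pos: [0.4971, -0.3577, 0.0649]
tool_rot: [[0.875, 0.485, 0.002], [0.485, -0.875, -0.001], [0.001, 0.002, -1.0]]
contact_force: [-1.3, -0.4, 1.7]
opening: 0.0573
```

```bash
python3 - <<'E'
from h import *
rows([.494,-.356,.058],down(-61)); 
E
```

```text
row [-1.9, -3.0, 6.9] [0.1, -0.1, -0.0] | ee [ 0.4971 -0.3577  0.0649] t 16.03 F [-1.3 -0.4  1.7] op 0.0573
```

```bash
python3 - <<'E'
from h import *
s=manip.read_state();T=s["tool_rot"]
c=np.array([.6597,.0698])+T[:2,0]*.0015
rows([.497,-.358,.29],down(-61));rows([c[0],c[1],.29],down(-61)); 
E
```

```text
row [0.0, 0.7, -225.1] [0.1, -0.1, -0.0] | ee [ 0.4971 -0.3577  0.0649] t 16.03 F [-1.3 -0.4  1.7] op 0.0573
row [351.2, -294.6, -225.3] [0.1, -0.1, -0.0] | ee [ 0.4971 -0.3577  0.0649] t 16.03 F [-1.3 -0.4  1.7] op 0.0573
```

Emit:
{"fn": "move_arm", "kwargs": {"series": [[0,0,-8,0,0,0],[0,0,-25,0,0,0],[0,0,-55,0,0,0],[0,0,-90,0,0,0],[0,0,-125,0,0,0],[0,0,-160,0,0,0],[10,-8,-195,0,0,0],[25,-20,-220,0,0,0]]}}

```text
t: 16.7
ee_pos: [0.5076, -0.3305, 0.2882]
tool_rot: [[0.877, 0.48, 0.004], [0.48, -0.877, -0.005], [0.001, 0.006, -1.0]]
contact_force: [1.5, -0.7, -3.0]
opening: 0.0569
```

```bash
python3 - <<'E'
from h import *
s=manip.read_state();T=s["tool_rot"]
c=np.array([.6597,.0698])+T[:2,0]*.0015
rows([c[0],c[1],.28],down(-61)); 
E
```

```text
row [327.1, -278.1, 7.0] [0.3, -0.1, -0.3] | ee [ 0.5076 -0.3305  0.2882] t 16.7 F [ 1.5 -0.7 -3. ] op 0.0569
```

Emit:
{"fn": "move_arm", "kwargs": {"series": [[15,-13,0,0,0,0],[35,-30,0,0,0,0],[60,-51,0,0,0,0],[85,-72,0,0,0,0],[110,-94,0,0,0,0],[135,-115,0,0,0,0],[160,-136,0,0,0,0],[185,-157,0,0,0,0]]}}

```text
t: 17.37
ee_pos: [0.5942, -0.1024, 0.2871]
tool_rot: [[0.877, 0.48, 0.002], [0.48, -0.877, -0.005], [-0.0, 0.005, -1.0]]
contact_force: [0.3, -0.2, -4.3]
opening: 0.0571
```

```bash
python3 - <<'E'
from h import *
s=manip.read_state();T=s["tool_rot"]
c=np.array([.6597,.0698])+T[:2,0]*.0015
rows([c[0],c[1],.28],down(-61)); 
E
```

```text
row [141.6, -119.6, 6.5] [0.3, 0.0, -0.3] | ee [ 0.5942 -0.1024  0.2871] t 17.37 F [ 0.3 -0.2 -4.3] op 0.0571
```

Emit:
{"fn": "move_arm", "kwargs": {"series": [[30,-25,0,0.3,0,0],[60,-50,0,0.3,0,0],[90,-76,2,0.3,0,0],[118,-100,5,0.3,0,0],[136,-115,6,0.3,0,0],[141.6,-119.6,6.5,0.3,0,0],[141.6,-119.6,6.5,0.3,0,0],[141.6,-119.6,6.5,0.3,0,0]]}}

```text
t: 18.03
ee_pos: [0.6606, 0.0695, 0.2794]
tool_rot: [[0.877, 0.48, -0.002], [0.48, -0.877, -0.001], [-0.002, 0.0, -1.0]]
contact_force: [0.0, -1.7, -3.6]
opening: 0.0574
```

```bash
python3 - <<'E'
from h import *
s=manip.read_state();T=s["tool_rot"]
c=np.array([.6597,.0698])+T[:2,0]*.0015
rows([c[0],c[1],.195],down(-61)); print(T.round(4))
ct=cap("top");cs=cap("side")
crop(ct,250,150,160,130,2.6,"pt");crop(cs,220,150,140,130,2.6,"ps")
a=cv2.imread("pics/pt.png");b=cv2.imread("pics/ps.png");cv2.imwrite("pics/p1.png",np.hstack([a,b]))
E
```

```text
row [1.0, -0.7, 84.3] [0.0, 0.1, -0.3] | ee [0.6606 0.0695 0.2794] t 18.03 F [ 0.  -1.7 -3.6] op 0.0574
[[ 8.773e-01  4.800e-01 -1.800e-03]
 [ 4.800e-01 -8.773e-01 -1.500e-03]
 [-2.300e-03  4.000e-04 -1.000e+00]]
```

View pics/p1.png

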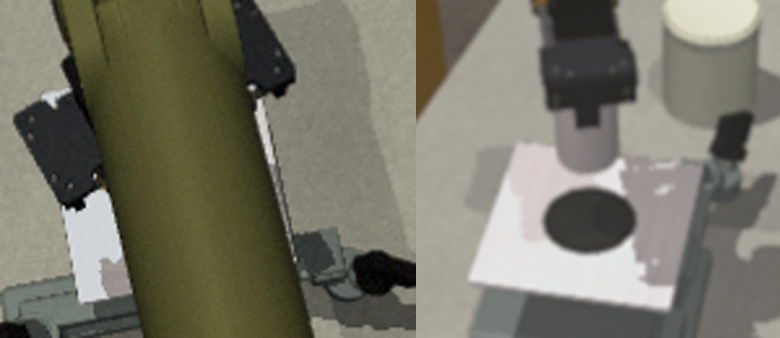

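Descend to just above the pad, then creep while watching the force.

Emit:
{"fn": "move_arm", "kwargs": {"series": [[1,-0.7,20,0,0,0],[1,-0.7,45,0,0,0],[1,-0.7,65,0,0,0],[1,-0.7,78,0,0,0],[1,-0.7,83,0,0,0],[1,-0.7,83,0,0,0],[1,-0.7,83,0,0,0]]}}

```text
t: 18.72
ee_pos: [0.6619, 0.0679, 0.1981]
tool_rot: [[0.879, 0.476, 0.001], [0.476, -0.879, -0.002], [-0.0, 0.002, -1.0]]
contact_force: [0.4, -0.1, -2.4]
opening: 0.0576
```

```bash
python3 - <<'E'
from h import *
s=manip.read_state();T=s["tool_rot"]
c=np.array([.6597,.0698])+T[:2,0]*.0015
rows([c[0],c[1],.191],down(-61))
cs=cap("side"); crop(cs,225,165,120,110,5,"ps2")
E
```

```text
row [0.5, -2.8, 7.1] [0.1, 0.0, -0.6] | ee [0.6619 0.0679 0.1981] t 18.72 F [ 0.4 -0.1 -2.4] op 0.0576
```

View pics/ps2.png

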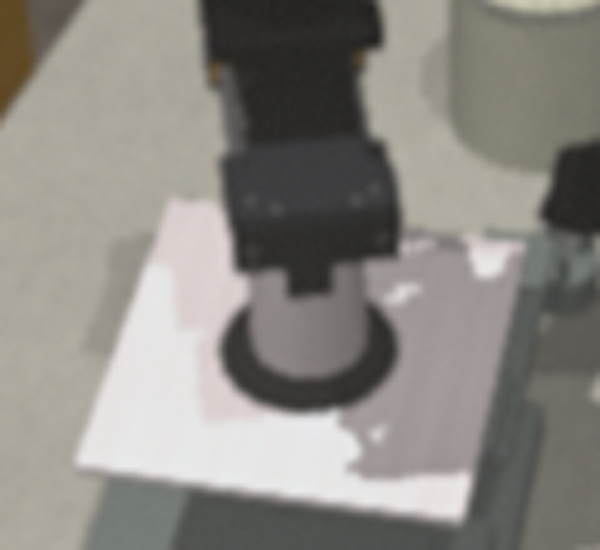

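Emit:
{"fn": "move_arm", "kwargs": {"series": [[0.5,-2,2,0,0,0],[0.5,-2.5,4,0,0,0],[0.5,-2.5,5,0,0,0],[0.5,-2.5,5,0,0,0],[0.5,-2.5,5,0,0,0]]}}

```text
t: 19.18
ee_pos: [0.6615, 0.0707, 0.1937]
tool_rot: [[0.879, 0.477, 0.002], [0.477, -0.879, -0.002], [0.001, 0.002, -1.0]]
contact_force: [-0.8, -0.6, -3.0]
opening: 0.0573
```

Emit:
{"fn": "move_arm", "kwargs": {"series": [[0,0,1,0,0,0],[0,0,1.5,0,0,0],[0,0,1.5,0,0,0]]}}

```text
t: 19.43
ee_pos: [0.6614, 0.0706, 0.192]
tool_rot: [[0.879, 0.477, 0.002], [0.477, -0.879, -0.002], [0.001, 0.002, -1.0]]
contact_force: [0.6, -0.1, -4.0]
opening: 0.0572
```

Emit:
{"fn": "move_arm", "kwargs": {"series": [[0,0,0.7,0,0,0],[0,0,1,0,0,0],[0,0,1,0,0,0]]}}

```text
t: 19.68
ee_pos: [0.6615, 0.0707, 0.1912]
tool_rot: [[0.879, 0.477, 0.002], [0.477, -0.879, -0.002], [0.001, 0.003, -1.0]]
contact_force: [-0.6, 0.4, -2.7]
opening: 0.0574
```

```bash
python3 - <<'E'
from h import *
rows([.661,.0705,.191],down(-61))
cs=cap("side"); crop(cs,255,205,70,60,8,"ps3")
for i in range(3): print(manip.read_state()["contact_force"].round(1)); cap("side")
E
```

```text
row [-0.5, -0.1, 0.2] [0.1, -0.0, -0.5] | ee [0.6615 0.0707 0.1912] t 19.68 F [-0.6  0.4 -2.7] op 0.0574
[ 0.   0.3 -3.6]
[-0.6  0.  -3.1]
[ 0.2 -0.1 -3. ]
```

View pics/ps3.png

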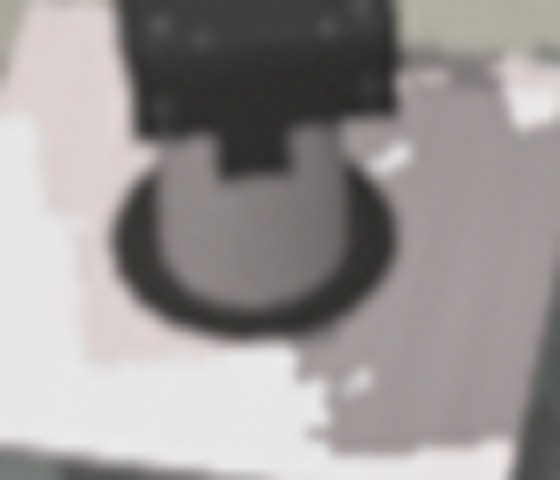

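Emit:
{"fn": "move_arm", "kwargs": {"series": [[0,0,0.6,0,0,0],[0,0,1,0,0,0],[0,0,1,0,0,0]]}}

```text
t: 20.13
ee_pos: [0.6616, 0.0707, 0.1909]
tool_rot: [[0.879, 0.477, 0.002], [0.477, -0.879, -0.002], [0.001, 0.003, -1.0]]
contact_force: [-1.6, -0.4, 1.7]
opening: 0.057
```

Emit:
{"fn": "move_arm", "kwargs": {"series": [[0,0,0.6,0,0,0],[0,0,1,0,0,0],[0,0,1,0,0,0]]}}

```text
t: 20.38
ee_pos: [0.6617, 0.0707, 0.1908]
tool_rot: [[0.879, 0.477, 0.003], [0.477, -0.879, -0.002], [0.002, 0.003, -1.0]]
contact_force: [-3.0, -1.1, 4.3]
opening: 0.057
```

Emit:
{"fn": "move_arm", "kwargs": {"series": [[0,0,-0.5,0,0,0],[0,0,-0.5,0,0,0],[0,0,-0.5,0,0,0],[0,0,-0.5,0,0,0],[0,0,-0.5,0,0,0],[0,0,-0.5,0,0,0],[0,0,-0.5,0,0,0]], "fingers": 0}}

```text
t: 20.97
ee_pos: [0.6617, 0.0708, 0.1912]
tool_rot: [[0.879, 0.477, 0.003], [0.477, -0.879, -0.002], [0.002, 0.003, -1.0]]
contact_force: [-0.6, -0.4, 0.7]
opening: 0.0858
```

Emit:
{"fn": "move_arm", "kwargs": {"series": [[0,0,-8,0,0,0],[0,0,-25,0,0,0],[0,0,-55,0,0,0],[0,0,-90,0,0,0],[0,0,-125,0,0,0],[0,0,-160,0,0,0],[0,0,-195,0,0,0],[0,0,-220,0,0,0]]}}

```text
t: 21.63
ee_pos: [0.6611, 0.0713, 0.4159]
tool_rot: [[0.879, 0.477, 0.008], [0.477, -0.879, -0.001], [0.006, 0.005, -1.0]]
contact_force: [0.0, -0.9, 0.2]
opening: 0.0873
```

```bash
python3 - <<'E'
from h import *
rows([.45,-.25,.42],down(-61))
E
```

```text
row [-338.7, 181.8, -5.4] [0.3, -0.4, -0.5] | ee [0.6611 0.0713 0.4159] t 21.63 F [ 0.  -0.9  0.2] op 0.0873
```

Emit:
{"fn": "move_arm", "kwargs": {"series": [[-40,21,-5,0,0,0],[-80,43,-5,0,0,0],[-120,64,-5,0,0,0],[-160,86,-5,0,0,0],[-200,107,-5,0,0,0],[-240,129,-5,0,0,0],[-280,150,-5,0,0,0],[-320,170,-5,0,0,0]]}}

```text
t: 22.3
ee_pos: [0.4761, -0.2076, 0.4208]
tool_rot: [[0.879, 0.477, 0.009], [0.477, -0.879, -0.002], [0.007, 0.006, -1.0]]
contact_force: [0.6, -0.6, 0.6]
opening: 0.0869
```

```bash
cat > fin.py <<'E'
from h import *
ct=cap("top","tf");cs=cap("side","sf")
crop(cs,225,150,140,140,4,"sfz")
a=cv2.imread("pics/tf.png")[140:310,220:420];b=cv2.imread("pics/sf.png")[150:320,220:420]
cv2.imwrite("pics/fin.png",cv2.resize(np.hstack([a,b]),(800,340),interpolation=cv2.INTER_CUBIC))
V=np.mean([plate(cap("top"),cap("side"),verbose=i==0) for i in range(3)],0); print(np.degrees(V[3:6]))
E
python3 fin.py
```

```text
top [[265.4, 185.7], [346.7, 170.4], [363.5, 250.6], [280.1, 266.5]] side [[239.2, 257.8], [257.8, 206.3], [330.2, 212.7], [317.1, 269.3]]
res [-0.21  0.04  0.1  -0.02  0.32 -0.14 -0.31  0.02  0.01  0.78  0.52 -0.86
 -0.37  0.83 -0.01 -0.78  0.49 -0.08 -0.05]
centre [0.6598 0.0697 0.1259] yaw,ty,tx deg [9.76 1.04 0.93] sideoff [ 1.63 -0.26]
tri [[0.7394, 0.1794, 0.1258], [0.7732, -0.0074, 0.1166], [0.5832, -0.0389, 0.1281], [0.5523, 0.1473, 0.1238]]
centre [0.6598 0.0697 0.1259] yaw,ty,tx deg [9.74 0.94 0.82] sideoff [ 1.6 -0.2]
centre [0.6598 0.0697 0.1259] yaw,ty,tx deg [9.74 0.91 0.77] sideoff [ 1.61 -0.2 ]
[9.74639872 0.96219911 0.8392656 ]
```

View pics/fin.png

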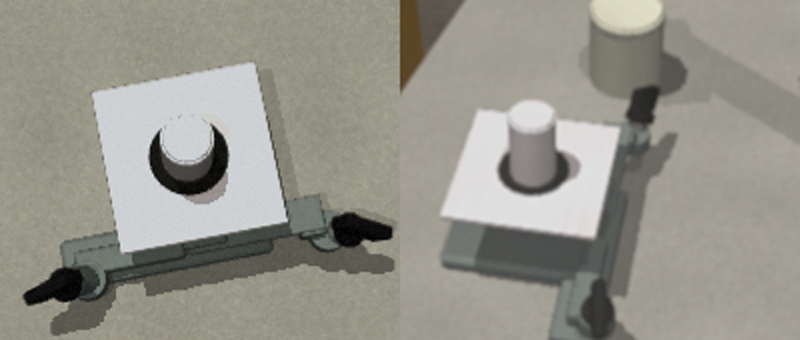

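View pics/tf.png

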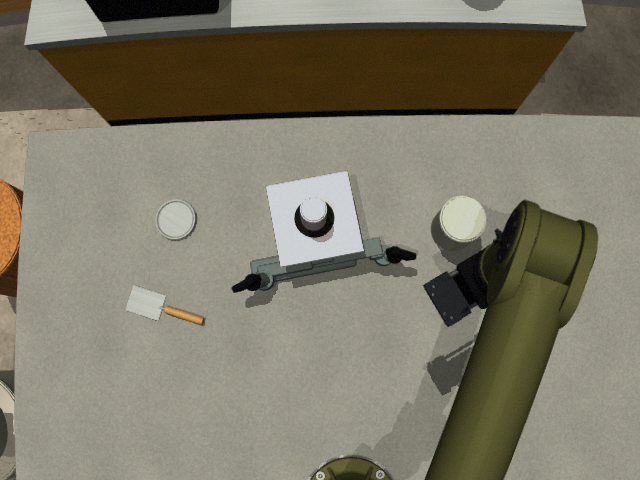

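```bash
sed -i 's/np.linspace(.06,.94,150)/TT/; s/^def refine(c,q):/TT=np.linspace(.06,.94,150)\ndef refine(c,q):/' h.py
python3 - <<'E'
import h; from h import *
b4=h.corners
q=np.array([[239.1,257.9],[258.6,204.0],[330.1,213.3],[317.1,269.3]])
h.TT=np.r_[np.linspace(.05,.2,40),np.linspace(.8,.95,40)]
def cc(c,roi):
    if roi[0]==225: return refine(c,q),np.zeros((5,5),np.uint8)
    return b4(c,roi)
h.corners=cc
load=lambda c,f:dict(c,image=cv2.imread(f"pics/{f}.png")[:,:,::-1].copy())
ct=cap("top");cs=cap("side")
for i in range(3): plate(load(ct,f"lt{i}"),load(cs,f"ls{i}"),verbose=False)
print("now")
plate(ct,cs)
for i in range(2): plate(cap("top"),cap("side"),verbose=False)
# can position & uprightness: overlay
s=manip.read_state();print(s["t"])
for f,c,o in(("top",ct,(0,0)),("side",dict(cs,cx=cs["cx"]-1.47,cy=cs["cy"]-.2),(0,0))):
    im=cv2.resize(c["image"][150:270,235:365,::-1],None,fx=5,fy=5,interpolation=cv2.INTER_CUBIC); t=np.linspace(0,6.3,60)
    for z,r,col in((.126,.029,(255,0,0)),(.221,.029,(0,0,255)),(.126,.045,(0,255,0))):
        P=np.c_[.6597+r*np.cos(t),.0698+r*np.sin(t),0*t+z]; cv2.polylines(im,[((proj(c,P)-[235,150]+.5)*5).astype(np.int32)],True,col,1)
    cv2.imwrite(f"pics/ov_{f}.png",im)
cv2.imwrite("pics/ov.png",cv2.resize(np.hstack([cv2.imread("pics/ov_top.png"),cv2.imread("pics/ov_side.png")]),(800,369)))
E
```

```text
centre [0.6597 0.0698 0.1258] yaw,ty,tx deg [ 9.55 -0.22  0.07] sideoff [1.5  0.26]
centre [0.6596 0.0698 0.1258] yaw,ty,tx deg [ 9.56 -0.28  0.02] sideoff [1.49 0.28]
centre [0.6596 0.0697 0.1258] yaw,ty,tx deg [ 9.58 -0.23  0.04] sideoff [1.49 0.27]
now
top [[265.5, 185.6], [346.7, 170.4], [363.4, 250.6], [280.1, 266.5]] side [[239.2, 257.7], [258.6, 204.0], [329.9, 213.4], [317.1, 269.2]]
res [-0.19 -0.1   0.27 -0.37  0.2   0.11 -0.32  0.2   0.1   0.11 -0.1   0.03
  0.16  0.05 -0.03 -0.16  0.44  0.08 -0.12]
centre [0.6597 0.0698 0.1258] yaw,ty,tx deg [ 9.58 -0.25  0.19] sideoff [1.48 0.26]
tri [[0.7394, 0.1793, 0.1262], [0.77, -0.0071, 0.1265], [0.5837, -0.039, 0.1254], [0.5522, 0.1473, 0.1242]]
centre [0.6596 0.0697 0.1257] yaw,ty,tx deg [ 9.61 -0.31  0.16] sideoff [1.51 0.26]
centre [0.6597 0.0697 0.1257] yaw,ty,tx deg [ 9.6  -0.27  0.18] sideoff [1.48 0.24]
23.0
```

View pics/ov.png

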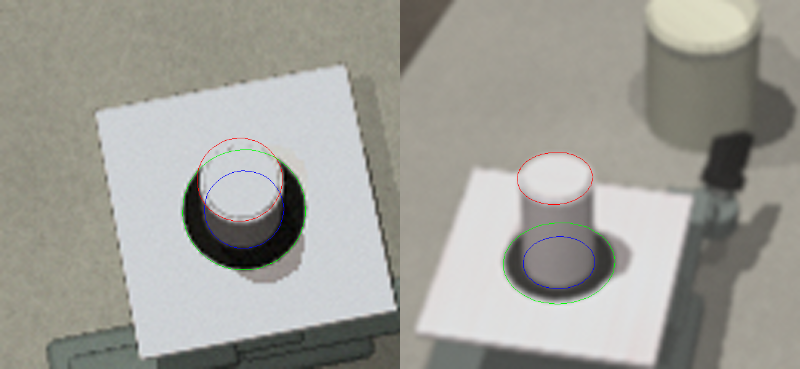

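```bash
python3 -c "
from rig import manip
print(manip.job_done())"
```

```text
the job is handed in; nothing more can be done
None
```

The plate is level to about 0.3–0.5° both ways, and the can stands upright on the round pad. I handed the job in at about 23 s on the robot's clock, well inside the 72 s limit.

- **Left knob:** I turned it clockwise 108°, which took the front-to-back tilt from about −4.3° to about −0.2°.
- **Right knob:** I turned it counter-clockwise about 26–30°. I gripped it skewed, with the gripper pitched 10°, because a straight grip would have put the gripper's body into the big tin. The sideways tilt went from about −1.1° to about 0°.
- **Can:** after letting go of both knobs I set it on the pad and released it at a few newtons of contact. The overlay drawn on the last pictures puts it upright and within about 2 mm of the pad's centre.

**Last checks**
- With the can on the plate, the tilt measures about −0.27° front to back and +0.18° sideways.
- A simulated check of my measuring method showed it reads about 0.1–0.3° low on both axes. The true sideways tilt may therefore be nearer 0.3–0.5°.
- One reading after placing gave about 1° both ways. The can was hiding part of the plate's rear edge in that picture. Leaving that part out gave the values above, which agree with the pictures taken before the can was placed.
- The tin, lid and scraper look unmoved in the last pictures, and the arm is clear of everything.

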